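# Take the drum out of a table grater with its forked spring key

### The arm

A 6-joint arm with a two-finger parallel gripper is mounted at the origin on a cart in front of the work surface, level with it; the furniture and walls round the work are solid. World frame = base frame: x ahead of the robot, y to its left, z up, the work surface at z = 0. Lengths are in mm, angles in degrees, forces in N, time in s.
With the tool pointing down it reaches from about 350 to 850 mm from the base axis. Payload 8.1 kg.
Tool frame: the origin (TCP) lies on the mounting face of the last link; the fingertips stand 173 mm ahead of it and the grasp point (between the pads) lies 155 mm ahead of it; z points along the fingers, y is the direction in which the jaws open and shut (so a half turn about z gives the same grasp; the last joint's range is limited). The gripper opens to 85 mm and grips with 20 to 120 N. Pads are 22 mm wide; open, the fingers measure 114 mm over their backs; the gripper's body (76 mm by 85 mm) begins 54 mm behind the grasp point. The pads swing forward as they close: fully open they stand 13 mm farther back than shut.
Start: joints at [68.503, 7.471, 85.268, -0, 87.261, -4.893], TCP at [171.435, 574.993, 404.692] pointing down, gripper open.
Joint ranges: [-169.43, 169.43], [-51.17, 129.36], [1.28, 143.12], [-76.62, 256.62], [0, 156.53], [-152.29, 152.29]. Speed limits (degrees/s): [136.94, 136.94, 159.86, 180, 180, 180].

### API

Orientations are given as [roll, pitch, yaw] about the fixed x, y, z axes, in that order (R = Rz(yaw) Ry(pitch) Rx(roll)).
In Python, from bench import * gives the robot as it stands.
- The arm moves only by the tool arm_command, never from a script. Its argument "plan" is a list of rows, each an object of numbers: "jaw": the closure, from 0 (fully open) to 1 (shut); "dx", "dy", "dz": the shift along the tool's x, y, z in mm; "wx", "wy", "wz": the turn, a rotation vector about the tool's x, y, z in rad. A call has 1 to 12 rows; each row is the pose to reach, as a shift and turn from the pose commanded when the call began, along the tool's axes at that moment; what a row does not reach only later rows make up. A row lasts 1/10 s, in which the tool goes at most 50 mm and 8.59 degrees, less where a joint would pass 70% of its speed; a pose out of reach is approached as far as the arm can. A call with a gripper value outside its range is refused whole. The fingers move at their own pace and stop on an object; "squeeze" is the grip in N (left out, the last holds). Time passes only in rows, so rows that repeat a pose let the fingers close. It gives the time, the measured TCP pose, the force and the opening at its end, in the units of the state.
- sense(): the state, without advancing time (a new reading comes with each control period).
- snapshot(name): name is "scene" or "top" or "wrist"; returns a dict with "pixels" (400x640x3 uint8, red, green, blue), "fx", "fy", "cx", "cy" (pixels), "k1" (the pictures are not rectified: a ray, as slopes to the right and down, at radius r is drawn at 1 + k1 r^2 times it, then the intrinsics apply), "extrinsics" (4x4, takes a point from camera to world coordinates). Camera axes: x right, y up, looking along -z (the intrinsics and any distortion apply to the point x, -y, -z); pixel columns grow to the right and rows downward; lengths in mm; the calibration is good to about 2 mm. A picture is of the moment at which its call begins. There is no depth.
- hand_in(): hands the job in, once; it reports no verdict.
Trained networks look in the newest picture that a camera, given by its name, has taken for a name from the list of things; names that differ only in an ending like _2 or _b are one class to them, and where a whole thing is asked for, a point or a joint stands for the part that bears it (a point fixed in the world has none). Each returns a list of dicts, best first, with "score" (0 to 1); they miss things now and then, are a little off and sometimes report something else, mostly with a low value. They report only what shows in the picture. A call takes as long as a camera call. They do not tell look-alikes from the thing itself.
- recognise(camera, target): "box" ([left, top, width, height] in pixels, round what is visible of it).
- pinpoint(camera, target): "pixel" ([column, row] in pixels: a listed point, or the origin of a listed thing).
The state is a dict: "time": time; "joint_pos": joint angles; "qd": joint speeds; "joint_efforts": joint torques, N m; "tool_pos": TCP position; "tcp_rot": TCP orientation; "ft_force": force on the tool from outside, world axes, zero at the start; "wrist_torque": the same for the moment, N m; "finger_gap": finger opening in mm.
Only numpy, scipy, OpenCV 4.12 (cv2) and the standard library are available. Lean on these libraries where they do the work, as an engineer would, in place of code of your own. Each camera call takes 0.05 s, during which the arm holds its last target.

### The job

Take the grating drum out of the table grater so that it can be washed. Push the forked key down over the sprung spindle, between the brass nut and the red collar and snug against the nut, until you feel the spindle come up against its stop, without ramming it, so that the key stays there by itself and holds the spindle back; then draw the drum off its drive at the crank end, lift it out without forcing it and lay it gently on its side inside the white tray. Last, put the key back in its wooden holder, so that the spring is not left compressed. Leave the other things on the sideboard where they are.

Things in the scene. Friction and masses are not known exactly. Their poses are not given: they have to be found in the camera images.
- drum_seat (a point): Drum's working position in the table grater, a fixed white open frame (260 x 130 x 150 mm high), 115 mm above the sideboard. y is the drum's axis: +y to the sprung tail end, -y to the crank end; z up. Crank end: gear case at y -73 to -108 mm, 34 mm higher than the axis. Tail: white post, y 88 to 97 mm, 15 mm higher than the axis, with a brass nut outside it. A bowl stands 55 mm below the axis.
- drum_mid (a point): Centre of the loose grating drum: eight-sided toothed metal drum, 100 mm long (its y), 54 mm across flats (facing its +-x, +-z), 0.2 to 0.4 kg. At +y a hollow boss, 28 mm wide, 16 mm long, 18 mm bore; the spindle's nose sits 12 mm deep in it. At -y a 28 mm boss, 10 mm long, and a 2.5 mm long tang in a closed square hole of the frame. Lying on a flat, its centre is 27 mm up.
- fork_gap (a point): On the spindle's axis, 102 mm along +y from drum_seat, same axes. The outer face of the brass nut (40 mm in diameter, set by hand) lies 0 to 8 mm further along +y than this point: not measured, feel or look. The red collar (34 mm in diameter, 10 mm thick, inner rim bevelled 4 mm) has its inner face 12.5 mm along +y. Between them the bare neck, 10 mm thick. The key enters from above, upright.
- key_mid (a point): Centre of the loose forked key, 175 mm long, 0.2 to 0.3 kg. z runs from the tine tips (-87.5 mm) to the end of the red handle (+87.5 mm; handle from +19.5 mm, 28 mm wide in x, 18 mm thick, y -9 to +9 mm, to be pinched across y). Starts leaning in its holder. Pressing it in takes 5 to 18 N down, rising sharply at the spindle's stop. Once there it wedges fast and stays when let go.
- key_crotch (a point): Crotch between the key's tines, axes as key_mid, 85 mm above the tips. Tines 9.5 mm wide, 15 mm slot. Face y = -9 mm is flat all along and goes against the nut; on +y the tines are ramps: y -9 to -5.5 mm 5 mm above the tips, evenly growing to y -9 to +19.5 mm at the crotch. Pressed to the stop the crotch is 12 to 45 mm above the axis, depending on the nut; less deep, the drum stays locked.
- holder_seat (a point): Where key_mid is when the key stands in its holder (within 3 mm); axes of the holder, z up. The holder is a fixed light wooden sleeve on a foot. Sleeve and key lean 0.436 rad (25 degrees): the handle's end leans to the holder's -x; the key's y is the holder's y. Sleeve inside 38 mm (key 34) by 31 mm (y -12 to +19; key's tines up to y -9 to +15), 70 mm deep along the lean.
- holder_mouth (a point): Point on the key's axis in the mouth of the holder's leaning sleeve, axes as holder_seat; a seated key's middle stands 17.5 mm beyond it along the lean.
- tray_floor (a point): Middle of the inner floor of the fixed white tray, 4 mm above the sideboard. Floor 146 mm along x, 216 mm along its y, walls 20 mm high over the floor.
- spindle: Sprung spindle, on the drum's axis; this point is its shoulder, touching the drum, 66 mm along +y from drum_seat. It slides 15 mm outwards (+y) to a hard stop; spring 4 N at rest, 9 N there. At the stop the drum is freed: it rests in an open V bearing and its drive hole. Move it about 2.5 mm along +y, until it meets the spindle's nose (no harder than 7 N), then it lifts out.
- drum: The drum; same point and axes as drum_mid.
- grater: The fixed grater frame with its spindle; origin 115 mm below drum_seat, same axes.
- key: The key; origin between its tine tips, axes as key_mid.
- lemon: Lemon on the chopping board, 78 mm; a bystander.
- garlic: Garlic bulb on the chopping board, 60 mm; a bystander.
- spice_a: Small glass jar with steel lid, 62 mm high, at the back; a bystander.
- spice_b: Small glass jar with steel lid, 62 mm high, at the back; a bystander.
- mug: Green and white mug, 101 mm high, at the back right; a bystander.
There are look-alikes about, which are no part of the job. Leave any blue or pink look-alike of the drum alone.

How it is judged:
By the outcome, as a careful person would: the job done as asked, in the order asked, and still so for the second after the job is handed in, with the robot touching nothing.
It also fails if it takes over 64 s, if anything falls off the work surface, if the arm or the gripper's body presses on something with over 40 N, if the wrist force passes 120 N, or if a joint passes its speed limit or range.

## Working session

There is one attempt and no reset: what is moved stays moved. The work goes in short steps, Python scripts to look and compute and a tool call to move; the robot and the scene stay as the last step left them, time stands still between calls to the robot, and variables do not carry over. Pictures are saved under pics/ and viewed, and the job is handed in when it is done.

Besides the shell and the picture viewer there is one more tool, called after ">>>" as name(argument=value, ...) on one line, values as JSON. arm_command: Moves the arm, as the interface text tells. Its arguments: {"type":"object","properties":{"plan":{"type":"array"},"squeeze":{"type":"number"}},"required":["plan"]}

```bash
ls -la; mkdir -p pics
python3 - <<'E'
from bench import *
import cv2
print(sense())
for n in ("scene","top","wrist"):
    s=snapshot(n); cv2.imwrite(f"pics/{n}0.png",s["pixels"][:,:,::-1]); print(n,{k:v for k,v in s.items() if k!="pixels"})
E
```

```text
total 12
drwxr-xr-x  3 agent agent 4096 Dec  7 15:46 .
drwxr-xr-x 23 root  root  4096 Dec  7 15:46 ..
drwxr-xr-x  2 agent agent 4096 Dec  7 15:46 pics
{'time': 0.0, 'joint_pos': array([ 6.85009899e+01,  7.51641637e+00,  8.53326901e+01, -1.43690496e-03,
        8.72599993e+01, -4.89328091e+00]), 'qd': array([ 0.04875426, -0.01085571, -0.05041697, -0.03425442,  0.08752586,
       -0.07088356]), 'joint_efforts': array([-1.12424110e-03, -5.69388592e+01, -5.00563502e+01, -3.72679497e-04,
        1.46585639e-02, -3.54237429e-06]), 'tool_pos': array([171.36789673, 574.75723508, 403.59778182]), 'tcp_rot': array([-1.79891169e+02, -7.87682572e-03,  1.63394333e+02]), 'ft_force': array([ 0.19574931,  0.21035781, -0.02156236]), 'wrist_torque': array([ 0.04296214,  0.04398776, -0.03150927]), 'finger_gap': 85.28765449647524}
scene {'fx': 407.67500146603663, 'fy': 407.67500146603663, 'cx': 327.57495799462254, 'cy': 190.08363767292983, 'k1': -0.02029332791413789, 'extrinsics': array([[-7.98616161e-01,  3.55209782e-01, -4.85837667e-01,
        -1.10562113e+02],
       [-6.01826049e-01, -4.65703828e-01
[... 504 characters left out ...]
3e-02,
         1.64689085e+02],
       [ 2.49214109e-02,  1.72750039e-01,  9.84650368e-01,
         1.67641784e+03],
       [ 0.00000000e+00,  0.00000000e+00,  0.00000000e+00,
         1.00000000e+00]])}
wrist {'fx': 313.79070574831746, 'fy': 313.79070574831746, 'cx': 327.19005844845447, 'cy': 200.03199574652325, 'k1': -0.048477847962672085, 'extrinsics': array([[ 2.87084586e-01, -9.14237761e-01, -2.85922641e-01,
         9.80200841e+01],
       [ 9.57904252e-01,  2.73569493e-01,  8.70584596e-02,
         5.97476370e+02],
       [-1.37241921e-03, -2.98879655e-01,  9.54289824e-01,
         3.72368731e+02],
       [ 0.00000000e+00,  0.00000000e+00,  0.00000000e+00,
         1.00000000e+00]])}
```

View pics/scene0.png

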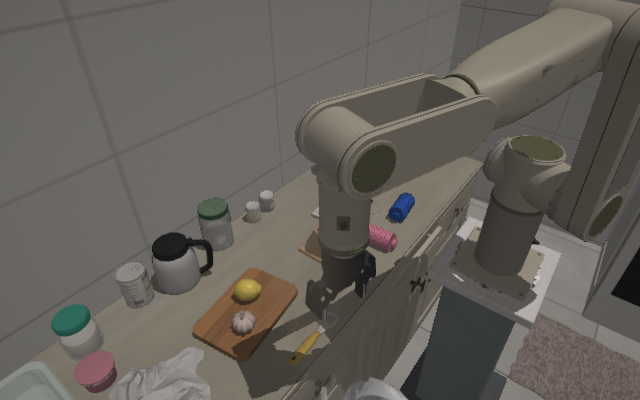

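View pics/top0.png

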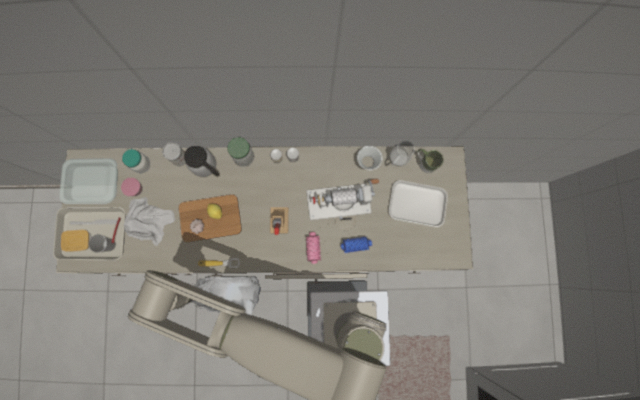

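View pics/wrist0.png

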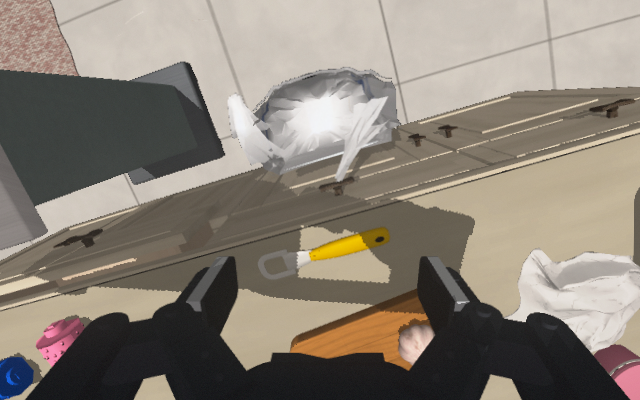

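```bash
cat > h.py <<'E'
from bench import *
import numpy as np, cv2, json
from scipy.spatial.transform import Rotation as R
np.set_printoptions(precision=2,suppress=True)
def ray(s,px):
    K=np.array([[s["fx"],0,s["cx"]],[0,s["fy"],s["cy"]],[0,0,1.]])
    d=np.array([s["k1"],0,0,0,0])
    u=cv2.undistortPoints(np.array([[px]],float),K,d)[0,0]
    E=s["extrinsics"]; v=E[:3,:3]@np.array([u[0],-u[1],-1.]); return E[:3,3],v/np.linalg.norm(v)
def onz(s,px,z):
    o,v=ray(s,px); return o+v*(z-o[2])/v[2]
def proj(s,p):
    E=s["extrinsics"]; c=E[:3,:3].T@(np.asarray(p,float)-E[:3,3]); u=np.array([c[0],-c[1]])/(-c[2]); u=u*(1+s["k1"]*(u@u)); return np.array([s["fx"]*u[0]+s["cx"],s["fy"]*u[1]+s["cy"]])
def tri(rays):
    A=np.zeros((3,3));b=np.zeros(3)
    for o,v in rays:
        P=np.eye(3)-np.outer(v,v);A+=P;b+=P@o
    p=np.linalg.solve(A,b); return p,[float(np.linalg.norm((np.eye(3)-np.outer(v,v))@(p-o))) for o,v in rays]
def save(s,name): 
    cv2.imwrite(f"pics/{name}.png",s["pixels"][:,:,::-1])
def keep(s,name):
    np.save(f"pics/{name}.npy",s,allow_pickle=True); save(s,name)
def load(name): return np.load(f"pics/{name}.npy",allow_pickle=True).item()
def delta(p0,rpy0,p1,rpy1):
    A=R.from_euler("xyz",rpy0,degrees=True);B=R.from_euler("xyz",rpy1,degrees=True)
    return A.inv().apply(np.array(p1)-np.array(p0)),(A.inv()*B).as_rotvec()
E
python3 - <<'E'
from h import *
s=snapshot("top");keep(s,"top1")
for n,z in dict(drum_mid=115,drum_seat=115,key_mid=80,key_crotch=80,holder_seat=80,holder_mouth=65,tray_floor=4,fork_gap=115,spindle=115).items():
    r=pinpoint("top",n); print(n,[(np.round(q["pixel"],1),round(q["score"],2),onz(s,q["pixel"],z)) for q in r][:4])
i=cv2.resize(s["pixels"][150:260,260:470],None,fx=3.8,fy=3.8,interpolation=cv2.INTER_CUBIC); cv2.imwrite("pics/topz.png",i[:,:,::-1])
E
```

```text
drum_mid [(array([311.8, 246.4]), 0.75, array([331.43, 153.28, 115.  ])), (array([355.9, 242.5]), 0.67, array([344.65, -19.45, 115.  ])), (array([340.4, 197.6]), 0.62, array([523.51,  37.67, 115.  ]))]
drum_seat [(array([342.8, 196. ]), 0.89, array([529.9 ,  27.94, 115.  ])), (array([279.9, 225.6]), 0.65, array([413.86, 277.68, 115.  ])), (array([218. , 213.7]), 0.4, array([462.76, 522.22, 115.  ]))]
key_mid [(array([278.7, 221.5]), 0.42, array([434.02, 285.09,  80.  ]))]
key_crotch [(array([277.2, 226.5]), 0.63, array([413.92, 291.02,  80.  ]))]
holder_seat [(array([278.3, 223.2]), 0.91, array([427.17, 286.67,  80.  ]))]
holder_mouth [(array([280.4, 218.8]), 0.67, array([446.68, 279.38,  65.  ]))]
tray_floor [(array([418.3, 202.5]), 0.95, array([ 518.71, -306.81,    4.  ]))]
fork_gap [(array([316.8, 201.5]), 0.58, array([508.52, 131.84, 115.  ]))]
spindle [(array([327.3, 198.7]), 0.55, array([519.47,  89.95, 115.  ]))]
```

View pics/topz.png

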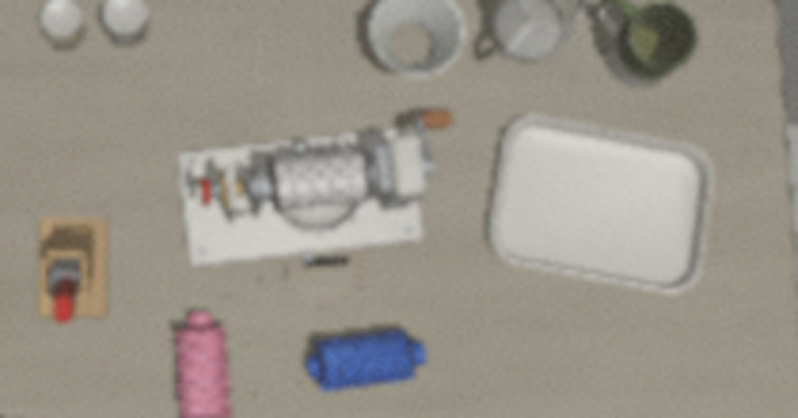

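```bash
cat >> h.py <<'E'
def d(p0,r0,p1,r1): 
    a,b=delta(p0,r0,p1,r1); print("dx %.1f dy %.1f dz %.1f  wx %.4f wy %.4f wz %.4f"%(*a,*b))
E
python3 - <<'E'
from h import *
d([171.435,574.993,404.692],[180,0,163.396],[430,160,400],[180,0,180])
E
```

```text
dx -366.4 dy -323.8 dz 4.7  wx -0.0000 wy 0.0000 wz -0.2898
```

>>> arm_command(plan=[{"jaw": 0, "dx": -366.4, "dy": -323.8, "dz": 4.7, "wz": -0.2898}, {"jaw": 0, "dx": -366.4, "dy": -323.8, "dz": 4.7, "wz": -0.2898}, {"jaw": 0, "dx": -366.4, "dy": -323.8, "dz": 4.7, "wz": -0.2898}, {"jaw": 0, "dx": -366.4, "dy": -323.8, "dz": 4.7, "wz": -0.2898}, {"jaw": 0, "dx": -366.4, "dy": -323.8, "dz": 4.7, "wz": -0.2898}, {"jaw": 0, "dx": -366.4, "dy": -323.8, "dz": 4.7, "wz": -0.2898}, {"jaw": 0, "dx": -366.4, "dy": -323.8, "dz": 4.7, "wz": -0.2898}, {"jaw": 0, "dx": -366.4, "dy": -323.8, "dz": 4.7, "wz": -0.2898}, {"jaw": 0, "dx": -366.4, "dy": -323.8, "dz": 4.7, "wz": -0.2898}, {"jaw": 0, "dx": -366.4, "dy": -323.8, "dz": 4.7, "wz": -0.2898}, {"jaw": 0, "dx": -366.4, "dy": -323.8, "dz": 4.7, "wz": -0.2898}, {"jaw": 0, "dx": -366.4, "dy": -323.8, "dz": 4.7, "wz": -0.2898}])

```text
invalid input
```

>>> arm_command(plan=[{"jaw": 0, "dx": -366.4, "dy": -323.8, "dz": 4.7, "wx": 0, "wy": 0, "wz": -0.2898}, {"jaw": 0, "dx": -366.4, "dy": -323.8, "dz": 4.7, "wx": 0, "wy": 0, "wz": -0.2898}, {"jaw": 0, "dx": -366.4, "dy": -323.8, "dz": 4.7, "wx": 0, "wy": 0, "wz": -0.2898}, {"jaw": 0, "dx": -366.4, "dy": -323.8, "dz": 4.7, "wx": 0, "wy": 0, "wz": -0.2898}, {"jaw": 0, "dx": -366.4, "dy": -323.8, "dz": 4.7, "wx": 0, "wy": 0, "wz": -0.2898}, {"jaw": 0, "dx": -366.4, "dy": -323.8, "dz": 4.7, "wx": 0, "wy": 0, "wz": -0.2898}, {"jaw": 0, "dx": -366.4, "dy": -323.8, "dz": 4.7, "wx": 0, "wy": 0, "wz": -0.2898}, {"jaw": 0, "dx": -366.4, "dy": -323.8, "dz": 4.7, "wx": 0, "wy": 0, "wz": -0.2898}, {"jaw": 0, "dx": -366.4, "dy": -323.8, "dz": 4.7, "wx": 0, "wy": 0, "wz": -0.2898}, {"jaw": 0, "dx": -366.4, "dy": -323.8, "dz": 4.7, "wx": 0, "wy": 0, "wz": -0.2898}, {"jaw": 0, "dx": -366.4, "dy": -323.8, "dz": 4.7, "wx": 0, "wy": 0, "wz": -0.2898}, {"jaw": 0, "dx": -366.4, "dy": -323.8, "dz": 4.7, "wx": 0, "wy": 0, "wz": -0.2898}])

```text
time: 1.85
tool_pos: [430.4, 159.2, 400.0]
tcp_rot: [180.0, -0.0, 179.8]
ft_force: [-0.2, -1.0, 0.2]
finger_gap: 85.3
```

Run:
```python
from h import *
s=snapshot("wrist");keep(s,"w1"); print(sense()["tool_pos"],s["extrinsics"][:3,3])
for n in ("drum_mid","drum_seat","key_mid","key_crotch","holder_seat","holder_mouth","fork_gap","spindle","key","tray_floor"):
    r=pinpoint("wrist",n); print(n,[(np.round(q["pixel"],1),round(q["score"],2)) for q in r][:4])
```

```text
[429.98 159.99 400.05] [353.85 160.2  368.68]
drum_mid [(array([317.9,  74. ]), 0.82), (array([148.3,  89.3]), 0.66), (array([191.5, 294.3]), 0.64)]
drum_seat []
key_mid [(array([475.8, 181.7]), 0.83), (array([  5.2, 341.9]), 0.72)]
key_crotch [(array([471.7, 184.7]), 0.97)]
holder_seat [(array([472.6, 181. ]), 0.86)]
holder_mouth [(array([462.7, 189.8]), 0.69), (array([223.2, 240. ]), 0.34)]
fork_gap [(array([289.3, 281.7]), 0.73)]
spindle [(array([255.3, 287. ]), 0.76)]
key []
tray_floor [(array([463.4, 190. ]), 0.58)]
```

View pics/w1.png

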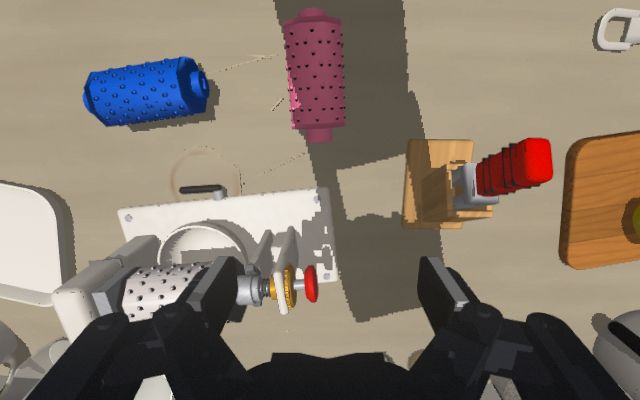

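>>> arm_command(plan=[{"jaw": 0, "dx": -130, "dy": -40, "dz": 0, "wx": 0, "wy": 0, "wz": 0}, {"jaw": 0, "dx": -130, "dy": -40, "dz": 0, "wx": 0, "wy": 0, "wz": 0}, {"jaw": 0, "dx": -130, "dy": -40, "dz": 0, "wx": 0, "wy": 0, "wz": 0}, {"jaw": 0, "dx": -130, "dy": -40, "dz": 0, "wx": 0, "wy": 0, "wz": 0}, {"jaw": 0, "dx": -130, "dy": -40, "dz": 0, "wx": 0, "wy": 0, "wz": 0}])

```text
time: 2.9
tool_pos: [560.3, 119.7, 399.1]
tcp_rot: [-180.0, -0.1, 179.9]
ft_force: [-0.1, -0.3, 0.1]
finger_gap: 85.3
```

Run:
```python
from h import *
s=snapshot("wrist");keep(s,"w2"); print(sense()["tool_pos"],s["extrinsics"][:3,3])
for n in ("drum_mid","drum_seat","key_mid","key_crotch","holder_seat","holder_mouth","fork_gap","spindle","key"):
    r=pinpoint("wrist",n); print(n,[(np.round(q["pixel"],1),round(q["score"],2)) for q in r][:4])
```

```text
[559.75 120.11 399.56] [483.77 120.61 367.86]
drum_mid [(array([213. , 156.7]), 0.84)]
drum_seat []
key_mid [(array([547.2,  16.2]), 0.55)]
key_crotch [(array([543. ,  22.9]), 0.9), (array([459.9, 286.8]), 0.73)]
holder_seat []
holder_mouth [(array([214., 159.]), 0.75)]
fork_gap [(array([336.6, 144.2]), 0.63)]
spindle [(array([290.6, 149.9]), 0.8), (array([542.9,  22.1]), 0.58)]
key []
```

View pics/w2.png

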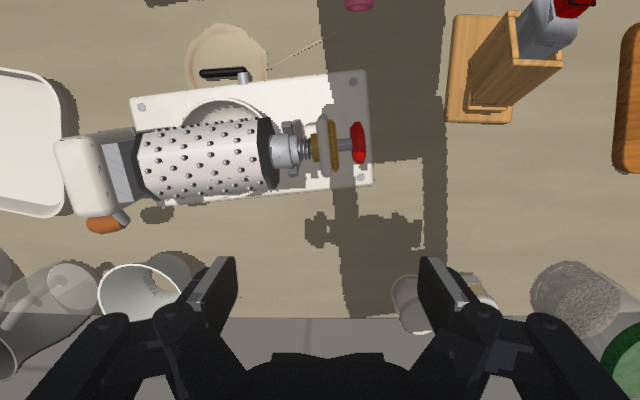

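Run:
```python
from h import *
a=load("w1");b=load("w2");t=load("top1")
def T(n,*l): print(n,*tri([ray(s,p) for s,p in l]))
T("drum",(a,(191.5,294.3)),(b,(213,156.7)),(t,(340.4,197.6)))
T("drum wrists",(a,(191.5,294.3)),(b,(213,156.7)))
T("fork",(a,(289.3,281.7)),(b,(336.6,144.2)))
T("spindle",(a,(255.3,287)),(b,(290.6,149.9)))
T("keymid",(a,(475.8,181.7)),(b,(547.2,16.2)))
T("crotch",(a,(471.7,184.7)),(b,(543,22.9)))
for s,n,x0,y0,w,h,f in ((a,"w1k",390,120,180,120,4.4),(b,"w2f",260,90,130,100,6),(b,"w2h",430,0,170,130,4.5)):
    i=cv2.resize(s["pixels"][y0:y0+h,x0:x0+w],None,fx=f,fy=f,interpolation=cv2.INTER_CUBIC); cv2.imwrite(f"pics/{n}.png",i[:,:,::-1])
```

```text
drum [521.67  35.47 125.81] [2.0590990191264305, 3.9964725767171814, 3.0617161887828215]
drum wrists [525.35  29.94 116.65] [1.6773202869874324, 1.6773202869873487]
fork [515.38 126.24 111.63] [2.188034132745864, 2.1880341327457935]
spindle [520.85  91.07 110.73] [0.39132630517899364, 0.39132630517899264]
keymid [418.87 287.43 110.17] [0.1776085710260936, 0.17760857102609412]
crotch [422.71 286.56 106.45] [0.3780647031387117, 0.3780647031386978]
```

View pics/w1k.png

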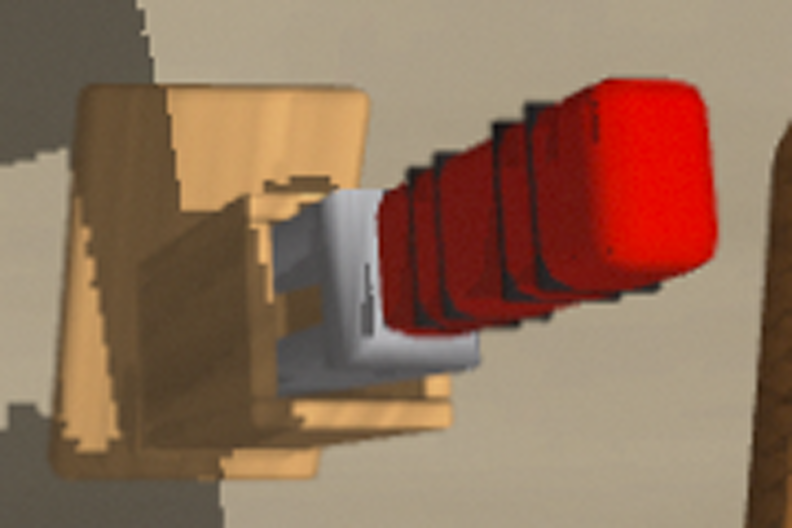

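View pics/w2f.png

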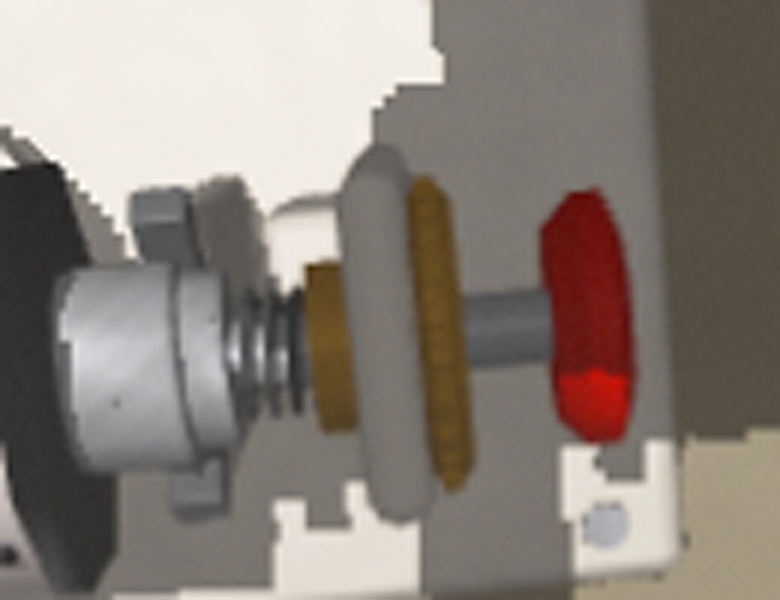

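View pics/w2h.png

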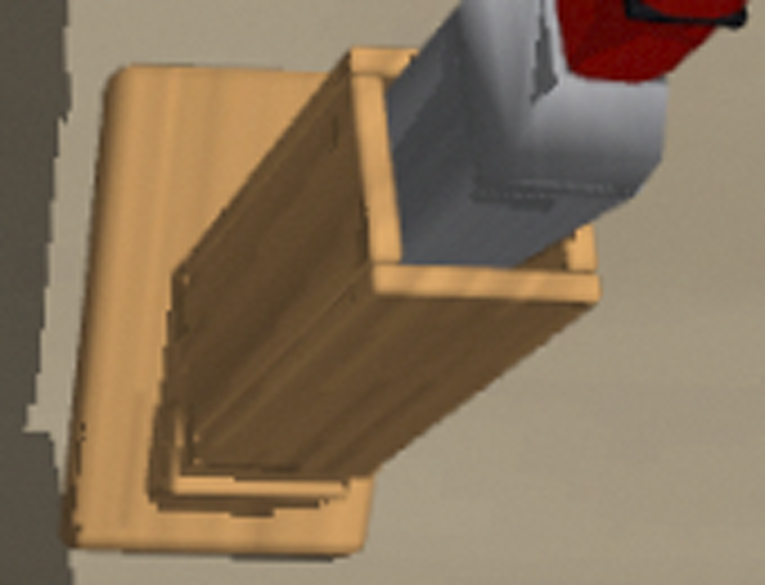

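Run:
```python
from h import *
a=load("w1");b=load("w2");t=load("top1")
A=lambda x,y:(390+x/4.4-.5*0,120+y/4.4)
B=lambda x,y:(430+x/4.5,0+y/4.5)
F=lambda x,y:(260+x/6,90+y/6)
def T(n,*l): p,e=tri([ray(s,p) for s,p in l]);print(n,p,np.round(e,2));return p
tl=T("mouth -y,-x outer",(a,A(250,195)),(b,B(352,50)))
bl=T("mouth -y,+x outer",(a,A(253,427)),(b,B(374,297)))
br=T("mouth +y,+x outer",(a,A(452,428)),(b,B(600,298)))
for z in (0,8,12):
  c=[onz(b,B(*q),z) for q in ((115,65),(65,550),(362,555))]; print("foot",z,c)
  c=[onz(a,A(*q),z) for q in ((80,85),(50,478),(318,478),(370,85))]; print("foot w1",z,c)
# handle end centre in w1
for z in (170,175,180,185): print(z,onz(a,A(655,175),z))
# grater base corners in w2
```

```text
mouth -y,-x outer [409.17 271.31  82.11] [0.32 0.32]
mouth -y,+x outer [454.2  269.95 102.06] [0.09 0.09]
mouth +y,+x outer [453.58 310.55 104.87] [0.08 0.08]
foot 0 [array([392.44, 257.18,   0.  ]), array([504.85, 255.67,   0.  ]), array([505.38, 333.92,   0.  ])]
foot w1 0 [array([395.56, 254.84,   0.  ]), array([507.92, 254.22,   0.  ]), array([508.53, 332.87,   0.  ]), array([395.35, 333.03,   0.  ])]
foot 8 [array([394.43, 254.21,   8.  ]), array([504.4 , 252.74,   8.  ]), array([504.91, 329.28,   8.  ])]
foot w1 8 [array([394.66, 252.79,   8.  ]), array([504.58, 252.18,   8.  ]), array([505.17, 329.12,   8.  ]), array([394.45, 329.28,   8.  ])]
foot 12 [array([395.42, 252.72,  12.  ]), array([504.17, 251.27,  12.  ]), array([504.67, 326.96,  12.  ])]
foot w1 12 [array([394.21, 251.76,  12.  ]), array([502.91, 251.16,  12.  ]), array([503.49, 327.25,  12.  ]), array([394. , 327.4,  12. ])]
170 [389.15 298.52 170.  ]
175 [388.26 295.04 175.  ]
180 [387.37 291.56 180.  ]
185 [386.49 288.07 185.  ]
```

Run:
```python
from h import *
a=load("w1");b=load("w2")
F=lambda x,y:(260+x/6,90+y/6)
for n,p in dict(boss=(175,367),boss2=(120,371),neck1=(470,329),neck2=(545,325)).items(): print(n,F(*p),onz(b,F(*p),115))
print("nut face at neck top",onz(b,F(466,296),120), onz(b,F(466,362),112))
print("collar inner", onz(b,F(549,293),120),onz(b,F(553,355),112))
for s,n,x0,y0,w,h,f in ((a,"w1g",100,180,250,160,3.2),(b,"w2g",50,60,330,160,2.4),):
    i=cv2.resize(s["pixels"][y0:y0+h,x0:x0+w],None,fx=f,fy=f,interpolation=cv2.INTER_CUBIC); cv2.imwrite(f"pics/{n}.png",i[:,:,::-1])
```

```text
boss (289.1666666666667, 151.16666666666666) [521.15  90.   115.  ]
boss2 (280.0, 151.83333333333334) [521.65  82.57 115.  ]
neck1 (338.3333333333333, 144.83333333333334) [516.19 129.6  115.  ]
neck2 (350.8333333333333, 144.16666666666666) [515.67 139.61 115.  ]
nut face at neck top [511.26 128.87 120.  ] [521.03 129.2  112.  ]
collar inner [510.89 139.68 120.  ] [520.1 141.  112. ]
```

View pics/w1g.png

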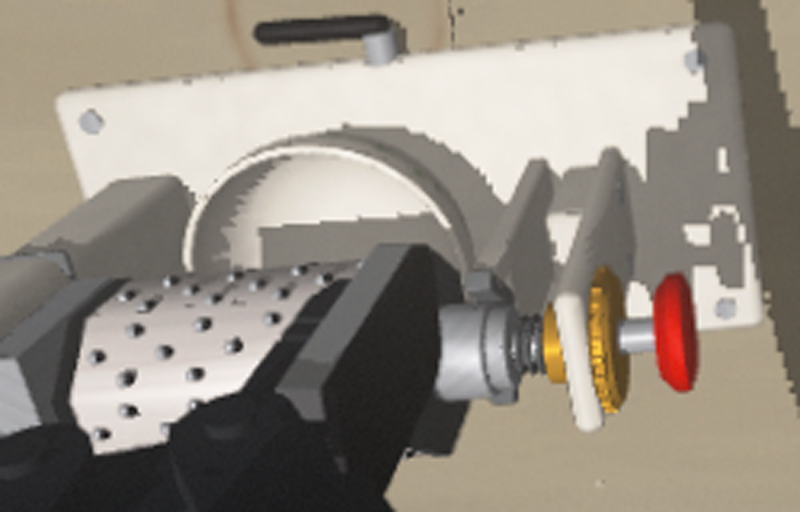

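View pics/w2g.png

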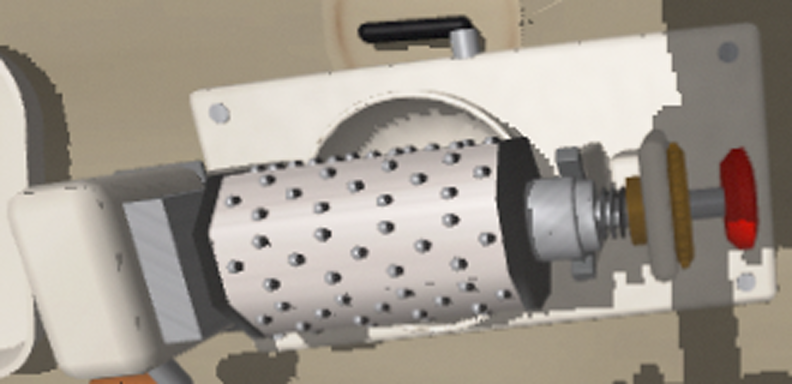

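Run:
```python
from h import *
a=load("w1");b=load("w2")
A=lambda x,y:(100+x/3.2,180+y/3.2); B=lambda x,y:(50+x/2.4,60+y/2.4); F=lambda x,y:(260+x/6,90+y/6)
ps=[]
for p,q in (((92,122),(219,113)),((695,60),(728,52)),((727,308),(745,282))):
    P,e=tri([ray(a,A(*p)),ray(b,B(*q))]); ps.append(P); print(P,np.round(e,2))
    print("  z8:",onz(a,A(*p),8),onz(b,B(*q),8))
v=ps[1]-ps[0]; print("yaw",np.degrees(np.arctan2(-v[0],v[1])), "xdir",np.degrees(np.arctan2(*(ps[2]-ps[1])[[1,0]])))
# axis triangulation: neck, collar points
for n,p,q in (("neck mid near nut",(622,337),None),("collar ctr",(678,333),None)):
    print(n,A(*p))
def axz(pa,pb): 
    P,e=tri([ray(a,pa),ray(b,pb)]);print(P,np.round(e,2))
axz(A(676,332),F(592,316))   # collar silhouettes centre
axz(A(640,335),F(508,328))   # neck mid
axz(A(478,350),F(175,367))
```

```text
[486.03 -82.3   17.27] [0.18 0.18]
  z8: [489.53 -88.49   8.  ] [486.04 -87.87   8.  ]
[462.3  148.36  17.43] [0.03 0.03]
  z8: [465.21 148.02   8.  ] [461.74 149.14   8.  ]
[566.45 159.23  15.84] [0.42 0.42]
  z8: [571.34 159.61   8.  ] [568.15 159.68   8.  ]
yaw 5.872283588273494 xdir 5.956113155284969
neck mid near nut (294.375, 285.3125)
collar ctr (311.875, 284.0625)
[514.24 145.39 115.97] [0.39 0.39]
[516.09 134.57 114.44] [0.15 0.15]
[520.52  88.62 116.02] [1.57 1.57]
```

Run:
```python
from h import *
d([560,120,400],[180,0,180],[295.5,286.8,380],[180,25,179.5])
```

```text
dx 264.5 dy 166.8 dz 20.0  wx 0.0019 wy -0.4363 wz 0.0086
```

>>> arm_command(plan=[{"jaw": 0, "dx": 264.5, "dy": 166.8, "dz": 20, "wx": 0.002, "wy": -0.4363, "wz": 0.0086}, {"jaw": 0, "dx": 264.5, "dy": 166.8, "dz": 20, "wx": 0.002, "wy": -0.4363, "wz": 0.0086}, {"jaw": 0, "dx": 264.5, "dy": 166.8, "dz": 20, "wx": 0.002, "wy": -0.4363, "wz": 0.0086}, {"jaw": 0, "dx": 264.5, "dy": 166.8, "dz": 20, "wx": 0.002, "wy": -0.4363, "wz": 0.0086}, {"jaw": 0, "dx": 264.5, "dy": 166.8, "dz": 20, "wx": 0.002, "wy": -0.4363, "wz": 0.0086}, {"jaw": 0, "dx": 264.5, "dy": 166.8, "dz": 20, "wx": 0.002, "wy": -0.4363, "wz": 0.0086}, {"jaw": 0, "dx": 264.5, "dy": 166.8, "dz": 20, "wx": 0.002, "wy": -0.4363, "wz": 0.0086}, {"jaw": 0, "dx": 264.5, "dy": 166.8, "dz": 20, "wx": 0.002, "wy": -0.4363, "wz": 0.0086}, {"jaw": 0, "dx": 264.5, "dy": 166.8, "dz": 20, "wx": 0.002, "wy": -0.4363, "wz": 0.0086}])

```text
time: 4.3
tool_pos: [295.5, 286.9, 380.3]
tcp_rot: [180.0, 25.0, 179.6]
ft_force: [0.6, 0.2, 0.2]
finger_gap: 85.1
```

Run:
```python
from h import *
s=snapshot("wrist");keep(s,"w3"); q=sense();print(q["tool_pos"],q["tcp_rot"])
km=np.array([422.2,286.8,108.1]);a=np.array([-.4226,0,.9063])
for z in (19.5,55,87.5): print(z,proj(s,km+a*z))
```

```text
[295.97 286.55 380.22] [-180.     25.03  179.49]
19.5 [327.24 198.04]
55 [327.09 212.46]
87.5 [326.92 230.02]
```

View pics/w3.png

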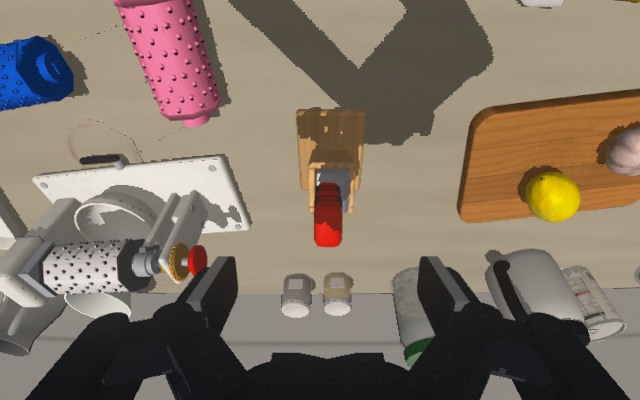

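>>> arm_command(plan=[{"jaw": 0, "dx": 0, "dy": 0, "dz": 40, "wx": 0, "wy": 0, "wz": 0}, {"jaw": 0, "dx": 0, "dy": 0, "dz": 80, "wx": 0, "wy": 0, "wz": 0}, {"jaw": 0, "dx": 0, "dy": 0, "dz": 90, "wx": 0, "wy": 0, "wz": 0}, {"jaw": 0.5, "dx": 0, "dy": 0, "dz": 90, "wx": 0, "wy": 0, "wz": 0}, {"jaw": 1, "dx": 0, "dy": 0, "dz": 90, "wx": 0, "wy": 0, "wz": 0}, {"jaw": 1, "dx": 0, "dy": 0, "dz": 90, "wx": 0, "wy": 0, "wz": 0}, {"jaw": 1, "dx": 0, "dy": 0, "dz": 90, "wx": 0, "wy": 0, "wz": 0}, {"jaw": 1, "dx": 0, "dy": 0, "dz": 90, "wx": 0, "wy": 0, "wz": 0}, {"jaw": 1, "dx": 0, "dy": 0, "dz": 90, "wx": 0, "wy": 0, "wz": 0}], squeeze=80)

```text
time: 5.25
tool_pos: [333.7, 286.9, 299.9]
tcp_rot: [179.9, 25.1, 179.5]
ft_force: [-3.1, -0.6, 7.0]
finger_gap: 17.3
```

Run:
```python
from h import *
s=snapshot("wrist");keep(s,"w4"); q=sense();print(q["tool_pos"],q["tcp_rot"],q["finger_gap"],q["ft_force"])
```

```text
[333.7  286.91 299.88] [179.92  25.1  179.49] 16.9905366215881 [-3.43 -0.86  6.49]
```

View pics/w4.png

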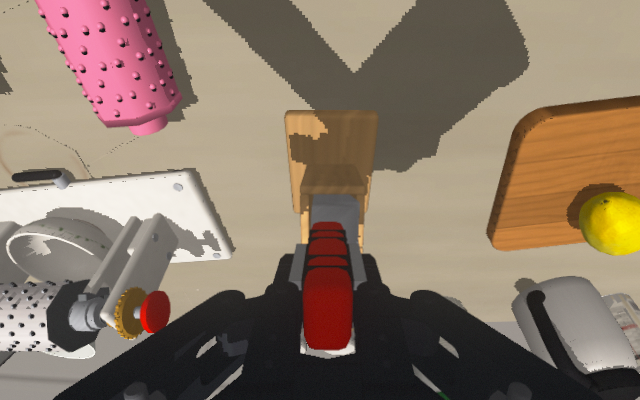

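Run:
```python
from h import *
p0=[333.5,286.8,298.4];r0=[180,25,179.5]
d(p0,r0,[320,270,460],[180,0,183])
d(p0,r0,[515.5,141.1,455],[180,0,185.9])
```

```text
dx -56.2 dy -16.9 dz -152.1  wx -0.0133 wy 0.4362 wz -0.0601
dx -232.3 dy -144.1 dz -64.5  wx -0.0244 wy 0.4359 wz -0.1099
```

>>> arm_command(plan=[{"jaw": 1, "dx": 0, "dy": 0, "dz": -25, "wx": 0, "wy": 0, "wz": 0}, {"jaw": 1, "dx": 0, "dy": 0, "dz": -60, "wx": 0, "wy": 0, "wz": 0}, {"jaw": 1, "dx": 0, "dy": 0, "dz": -98, "wx": 0, "wy": 0, "wz": 0}, {"jaw": 1, "dx": -56.2, "dy": -16.9, "dz": -152.1, "wx": -0.0133, "wy": 0.4362, "wz": -0.0601}, {"jaw": 1, "dx": -56.2, "dy": -16.9, "dz": -152.1, "wx": -0.0133, "wy": 0.4362, "wz": -0.0601}, {"jaw": 1, "dx": -56.2, "dy": -16.9, "dz": -152.1, "wx": -0.0133, "wy": 0.4362, "wz": -0.0601}, {"jaw": 1, "dx": -232.3, "dy": -144.1, "dz": -64.5, "wx": -0.0244, "wy": 0.4359, "wz": -0.1099}, {"jaw": 1, "dx": -232.3, "dy": -144.1, "dz": -64.5, "wx": -0.0244, "wy": 0.4359, "wz": -0.1099}, {"jaw": 1, "dx": -232.3, "dy": -144.1, "dz": -64.5, "wx": -0.0244, "wy": 0.4359, "wz": -0.1099}, {"jaw": 1, "dx": -232.3, "dy": -144.1, "dz": -64.5, "wx": -0.0244, "wy": 0.4359, "wz": -0.1099}, {"jaw": 1, "dx": -232.3, "dy": -144.1, "dz": -64.5, "wx": -0.0244, "wy": 0.4359, "wz": -0.1099}, {"jaw": 1, "dx": -232.3, "dy": -144.1, "dz": -64.5, "wx": -0.0244, "wy": 0.4359, "wz": -0.1099}])

```text
time: 6.5
tool_pos: [518.1, 138.1, 453.8]
tcp_rot: [-179.9, -0.1, -174.3]
ft_force: [-0.8, 0.4, -1.8]
finger_gap: 16.8
```

Run:
```python
from h import *
s=snapshot("wrist");keep(s,"w5"); q=sense();print(q["tool_pos"],q["tcp_rot"],q["finger_gap"],q["ft_force"],q["wrist_torque"])
```

```text
[516.7 139.4 454. ] [-179.98   -0.12 -174.26] 16.44264154886571 [-1.57  1.14 -2.31] [-0.02  0.    0.04]
```

View pics/w5.png

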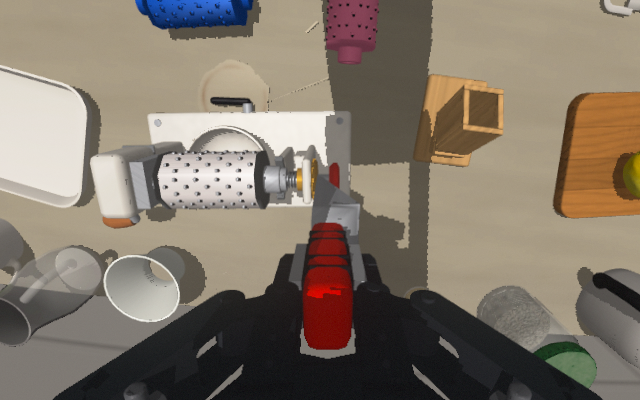

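Run:
```python
from h import *
s=snapshot("wrist");keep(s,"w6"); q=sense();print(q["tool_pos"],q["tcp_rot"],q["ft_force"],q["wrist_torque"])
x0,y0,w,h,f=260,130,130,110,6
i=cv2.resize(s["pixels"][y0:y0+h,x0:x0+w],None,fx=f,fy=f,interpolation=cv2.INTER_CUBIC); cv2.imwrite("pics/w6z.png",i[:,:,::-1])
t=snapshot("scene");keep(t,"s6")
# predicted
Rt=R.from_euler("xyz",q["tcp_rot"],degrees=True)
for nm,k in dict(tipL=(-12,-9,-87.5),tipR=(12,-9,-87.5),crotch=(0,0,-2.5),tipLy=(-12,-5.5,-82)).items():
    # key axes: x=-tool x, y=tool y, z=-tool z ; grasp at key z=55
    tp=np.array([-k[0],k[1],155+55-k[2]]); P=q["tool_pos"]+Rt.apply(tp); print(nm,P,proj(s,P),(proj(s,P)-[x0,y0])*f)
```

```text
[515.85 140.34 454.33] [ 180.     -0.1  -174.18] [-0.15  0.18 -1.69] [0.   0.01 0.03]
tipL [504.3  130.13 156.85] [317.12 178.54] [342.72 291.24]
tipR [528.17 132.57 156.81] [317.45 204.76] [344.7  448.58]
crotch [515.47 140.31 241.83] [327.67 229.21] [406.   595.28]
tipLy [503.95 133.61 162.35] [321.03 180.03] [366.17 300.21]
```

View pics/w6z.png

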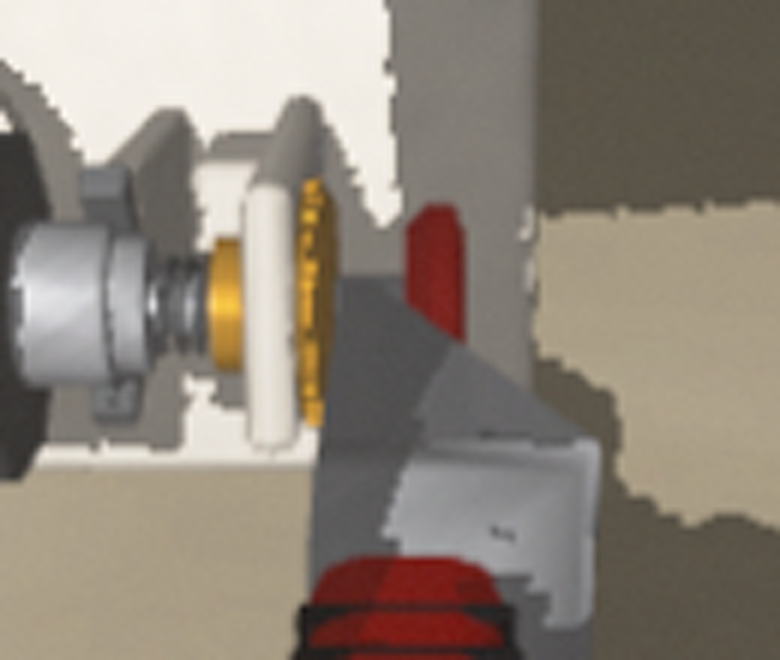

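View pics/s6.png

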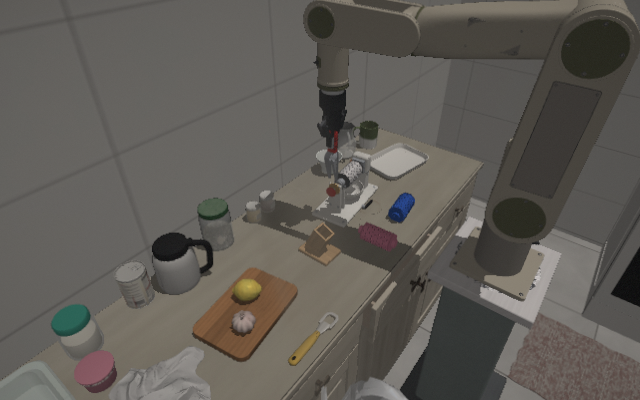

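Run:
```python
from h import *
s=load("w6"); tp0=np.array([515.85,140.34,454.33]); Rt=R.from_euler("xyz",[180,-.1,-174.18],degrees=True)
def kp(k,g=55,ox=0): return tp0+Rt.apply([-(k[0]+ox),k[1],155+g-k[2]])
c=lambda P:(proj(s,P)-[260,130])*6
for g,ox in ((55,0),(55,2),(57,0),(53,0)):
    print(g,ox,"tip",c(kp((-17,-9,-87.5),g,ox)),"yokecorner",c(kp((-17,19.5,-2.5),g,ox)),c(kp((17,19.5,-2.5),g,ox)),"handle base",c(kp((-14,-9,19.5),g,ox)),c(kp((-14,9,19.5),g,ox)))
for P in ([516.1,134.6,115],[520.5,89,115],[517,128,115]): print(c(P))
```

```text
55 0 tip [342.19 257.51] yokecorner [598.56 438.89] [589.25 742.4 ] handle base [306.31 546.45] [505.6  545.92]
55 2 tip [342.36 271.07] yokecorner [598.   457.66] [588.72 759.25] handle base [306.71 567.05] [505.29 566.53]
57 0 tip [342.61 254.53] yokecorner [596.61 432.84] [587.5  733.82] handle base [307.37 538.5 ] [504.46 537.98]
53 0 tip [341.76 260.53] yokecorner [600.54 445.06] [591.03 751.13] handle base [305.22 554.57] [506.76 554.04]
[370.5  304.21]
[ 98.19 303.67]
[330.9  305.63]
```

Run:
```python
from h import *
s=load("w6")
i=s["pixels"][160:215,300:365].astype(float); i=np.clip((i-30)*2.0,0,255).astype(np.uint8)
i=cv2.resize(i,None,fx=10,fy=10,interpolation=cv2.INTER_NEAREST); cv2.imwrite("pics/w6zz.png",i[:,:,::-1])
```

```text
(no output)
```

View pics/w6zz.png

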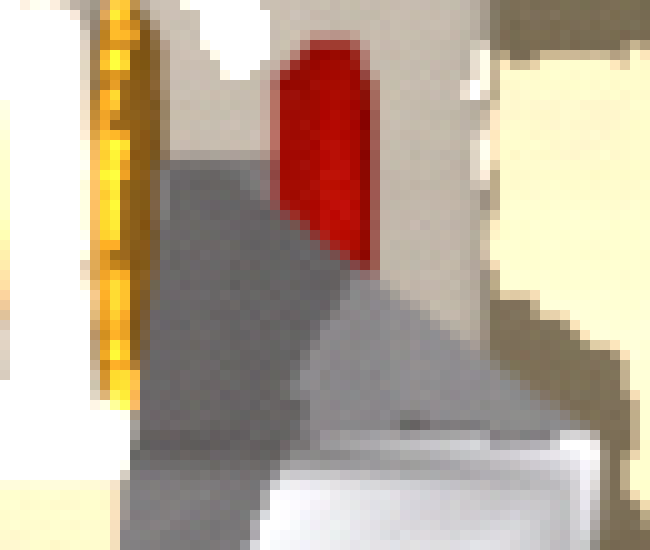

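Run:
```python
from h import *
s=load("w6"); u=np.array([-.1028,.9947])
Z=lambda x,y:(300+x/10,160+y/10)
print(s["extrinsics"][:3,3])
for n,p,z in (("nut rim",(163,190),135),("nut at axis level",(165,165),118),("collar in",(270,120),118),("collar in",(272,90),118),("collar bevel end",(300,45),115),("collar out",(375,60),115)):
    P=onz(s,Z(*p),z); print(n,P,"along u rel drum_seat(527.5,26.4):",(P[:2]-[527.5,26.4])@u)
```

```text
[440.52 132.53 422.78]
nut rim [510.05 129.21 135.  ] along u rel drum_seat(527.5,26.4): 104.05531159811338
nut at axis level [511.6  128.98 118.  ] along u rel drum_seat(527.5,26.4): 103.67284512951132
collar in [506.03 138.92 118.  ] along u rel drum_seat(527.5,26.4): 114.13315983149745
collar in [503.01 138.82 118.  ] along u rel drum_seat(527.5,26.4): 114.34358940044325
collar bevel end [498.82 141.2  115.  ] along u rel drum_seat(527.5,26.4): 117.14070495977444
collar out [499.59 148.78 115.  ] along u rel drum_seat(527.5,26.4): 124.59593152142273
```

>>> arm_command(plan=[{"jaw": 1, "dx": 0.2, "dy": 0.5, "dz": 15, "wx": 0, "wy": 0, "wz": 0}, {"jaw": 1, "dx": 0.2, "dy": 0.5, "dz": 26, "wx": 0, "wy": 0, "wz": 0}, {"jaw": 1, "dx": 0.2, "dy": 0.5, "dz": 30, "wx": 0, "wy": 0, "wz": 0}, {"jaw": 1, "dx": 0.2, "dy": 0.5, "dz": 30, "wx": 0, "wy": 0, "wz": 0}])

```text
time: 7.05
tool_pos: [514.6, 141.6, 423.5]
tcp_rot: [-180.0, -0.1, -174.1]
ft_force: [-0.7, 0.1, -2.5]
finger_gap: 17.1
```

Run:
```python
from h import *
s=snapshot("wrist");keep(s,"w7"); q=sense();print(q["tool_pos"],q["tcp_rot"],q["ft_force"],q["wrist_torque"])
x0,y0,w,h,f=280,130,90,75,8
i=np.clip((s["pixels"][y0:y0+h,x0:x0+w].astype(float)-20)*1.6,0,255).astype(np.uint8)
i=cv2.resize(i,None,fx=f,fy=f,interpolation=cv2.INTER_NEAREST); cv2.imwrite("pics/w7z.png",i[:,:,::-1])
Rt=R.from_euler("xyz",q["tcp_rot"],degrees=True)
for k in ((-17,-9,-87.5),(-17,-5.5,-82.5),(-7.5,-9,-87.5),(7.5,-9,-87.5),(17,-9,-87.5),(-17,19.5,-2.5)):
    P=q["tool_pos"]+Rt.apply([-k[0],k[1],210-k[2]]); print(k,P,(proj(s,P)-[x0,y0])*f)
for P in ([516.1,134.6,115],): print((proj(s,P)-[x0,y0])*f)
```

```text
[514.87 141.56 424.47] [-179.99   -0.06 -174.07] [ 0.74 -0.2  -1.47] [-0.04 -0.06  0.03]
(-17, -9, -87.5) [498.56 130.78 126.99] [285.39 356.76]
(-17, -5.5, -82.5) [498.2  134.26 131.99] [316.74 367.1 ]
(-7.5, -9, -87.5) [508.01 131.76 126.98] [286.42 441.93]
(7.5, -9, -87.5) [522.93 133.31 126.96] [288.03 572.96]
(17, -9, -87.5) [532.38 134.29 126.95] [289.03 653.79]
(-17, 19.5, -2.5) [495.71 159.14 211.99] [623.24 603.97]
[308.2 486.1]
```

View pics/w7z.png

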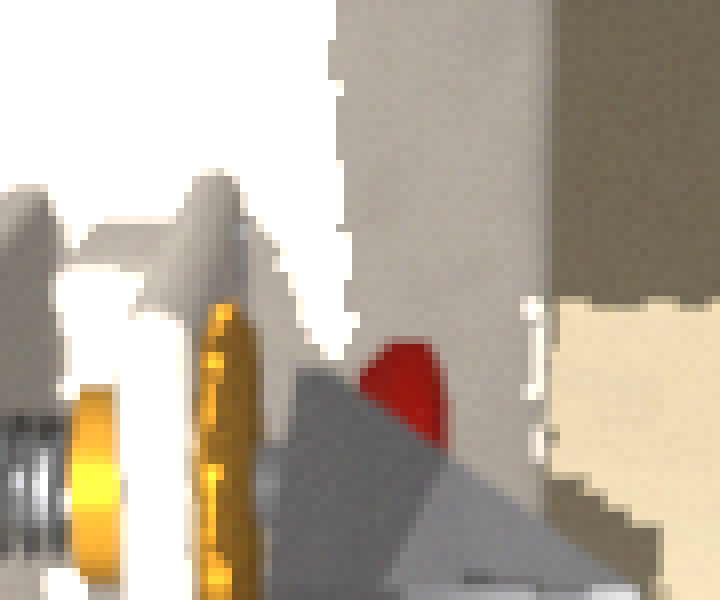

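>>> arm_command(plan=[{"jaw": 1, "dx": 0, "dy": 0, "dz": 4, "wx": 0, "wy": 0, "wz": 0}, {"jaw": 1, "dx": 0, "dy": 0, "dz": 8, "wx": 0, "wy": 0, "wz": 0}, {"jaw": 1, "dx": 0, "dy": -0.5, "dz": 12, "wx": 0, "wy": 0, "wz": 0}, {"jaw": 1, "dx": 0, "dy": -1, "dz": 14, "wx": 0, "wy": 0, "wz": 0}, {"jaw": 1, "dx": 0, "dy": -1.5, "dz": 14, "wx": 0, "wy": 0, "wz": 0}, {"jaw": 1, "dx": 0, "dy": -1.5, "dz": 14, "wx": 0, "wy": 0, "wz": 0}])

```text
time: 7.7
tool_pos: [515.5, 139.6, 411.1]
tcp_rot: [-180.0, -0.0, -174.1]
ft_force: [0.8, 0.4, -1.8]
finger_gap: 17.0
```

Run:
```python
from h import *
for _ in range(2):
  s=snapshot("wrist"); q=sense();print(q["tool_pos"],q["ft_force"],q["wrist_torque"])
keep(s,"w8")
x0,y0,w,h,f=280,130,90,75,8
i=np.clip((s["pixels"][y0:y0+h,x0:x0+w].astype(float)-20)*1.6,0,255).astype(np.uint8)
i=cv2.resize(i,None,fx=f,fy=f,interpolation=cv2.INTER_NEAREST); cv2.imwrite("pics/w8z.png",i[:,:,::-1])
```

```text
[515.54 139.68 411.22] [-1.28  0.13 -2.14] [-0.08 -0.01  0.05]
[515.55 139.71 411.3 ] [ 0.27  0.31 -2.36] [-0.02 -0.02  0.01]
```

View pics/w8z.png

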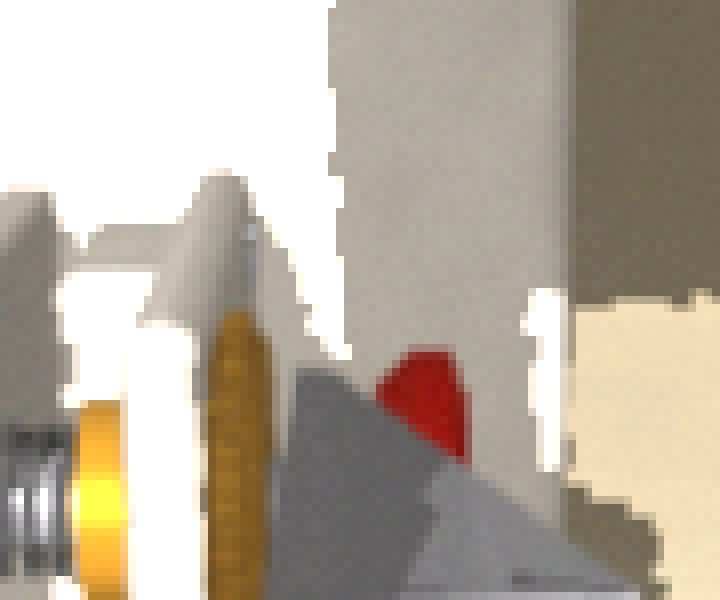

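>>> arm_command(plan=[{"jaw": 1, "dx": 0, "dy": -0.6, "dz": 2, "wx": 0, "wy": 0, "wz": 0}, {"jaw": 1, "dx": 0, "dy": -1.2, "dz": 2, "wx": 0, "wy": 0, "wz": 0}, {"jaw": 1, "dx": 0, "dy": -1.2, "dz": 2, "wx": 0, "wy": 0, "wz": 0}])

```text
time: 8.1
tool_pos: [515.6, 138.5, 409.0]
tcp_rot: [-180.0, -0.0, -174.1]
ft_force: [-0.1, 0.1, -2.1]
finger_gap: 16.8
```

Run:
```python
from h import *
for _ in range(3):
  s=snapshot("wrist"); q=sense();print(q["tool_pos"],q["ft_force"],q["wrist_torque"])
```

```text
[515.59 138.52 409.03] [ 0.2   0.83 -1.72] [-0.02  0.    0.02]
[515.61 138.56 409.12] [-0.48 -0.11 -1.82] [-0.02 -0.01  0.01]
[515.61 138.55 409.13] [-0.14  0.37 -2.52] [-0.01 -0.02  0.01]
```

>>> arm_command(plan=[{"jaw": 1, "dx": 0, "dy": -0.5, "dz": 0, "wx": 0, "wy": 0, "wz": 0}, {"jaw": 1, "dx": 0, "dy": -1, "dz": 0, "wx": 0, "wy": 0, "wz": 0}, {"jaw": 1, "dx": 0, "dy": -1, "dz": 0, "wx": 0, "wy": 0, "wz": 0}])

```text
time: 8.55
tool_pos: [515.7, 137.5, 409.1]
tcp_rot: [-180.0, -0.0, -174.1]
ft_force: [0.1, -0.1, -1.6]
finger_gap: 16.8
```

Run:
```python
from h import *
for _ in range(3):
  s=snapshot("wrist"); q=sense();print(q["tool_pos"],q["ft_force"],q["wrist_torque"])
keep(s,"w9")
x0,y0,w,h,f=280,130,90,75,8
i=np.clip((s["pixels"][y0:y0+h,x0:x0+w].astype(float)-20)*1.6,0,255).astype(np.uint8)
i=cv2.resize(i,None,fx=f,fy=f,interpolation=cv2.INTER_NEAREST); cv2.imwrite("pics/w9z.png",i[:,:,::-1])
```

```text
[515.7  137.52 409.08] [-0.41  0.05 -1.95] [-0.02  0.02  0.05]
[515.71 137.53 409.06] [-0.61  0.23 -2.33] [-0.03 -0.01  0.05]
[515.7  137.56 409.07] [ 0.9  -0.29 -2.06] [ 0.01 -0.02 -0.01]
```

View pics/w9z.png

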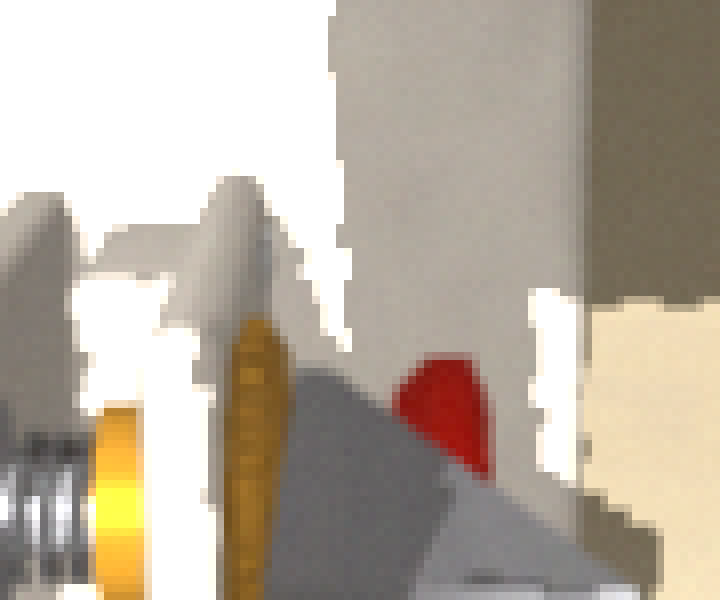

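>>> arm_command(plan=[{"jaw": 1, "dx": 0, "dy": -0.5, "dz": 0, "wx": 0, "wy": 0, "wz": 0}, {"jaw": 1, "dx": 0, "dy": -0.8, "dz": 0, "wx": 0, "wy": 0, "wz": 0}, {"jaw": 1, "dx": 0, "dy": -0.8, "dz": 0, "wx": 0, "wy": 0, "wz": 0}])

```text
time: 9.0
tool_pos: [515.8, 136.7, 409.1]
tcp_rot: [-180.0, -0.0, -174.1]
ft_force: [-0.1, 0.1, -1.6]
finger_gap: 16.9
```

Run:
```python
from h import *
for _ in range(3):
  s=snapshot("wrist"); q=sense();print(q["tool_pos"],q["ft_force"],q["wrist_torque"])
```

```text
[515.78 136.75 409.05] [ 0.69 -0.34 -2.2 ] [-0.02 -0.01 -0.04]
[515.79 136.76 409.04] [-0.45 -0.74 -1.69] [-0.02 -0.03  0.04]
[515.79 136.77 409.08] [ 0.17 -0.03 -1.24] [-0.04 -0.07 -0.02]
```

>>> arm_command(plan=[{"jaw": 1, "dx": 0, "dy": -0.4, "dz": 0, "wx": 0, "wy": 0, "wz": 0}, {"jaw": 1, "dx": 0, "dy": -0.8, "dz": 0, "wx": 0, "wy": 0, "wz": 0}, {"jaw": 1, "dx": 0, "dy": -0.8, "dz": 0, "wx": 0, "wy": 0, "wz": 0}])

```text
time: 9.45
tool_pos: [515.9, 136.1, 409.1]
tcp_rot: [180.0, 0.0, -174.1]
ft_force: [1.1, 1.3, -2.2]
finger_gap: 17.0
```

Run:
```python
from h import *
for _ in range(3):
  s=snapshot("wrist"); q=sense();print(q["tool_pos"],q["ft_force"],q["wrist_torque"])
keep(s,"w10")
x0,y0,w,h,f=280,130,90,75,8
i=np.clip((s["pixels"][y0:y0+h,x0:x0+w].astype(float)-20)*1.6,0,255).astype(np.uint8)
i=cv2.resize(i,None,fx=f,fy=f,interpolation=cv2.INTER_NEAREST); cv2.imwrite("pics/w10z.png",i[:,:,::-1])
```

```text
[515.84 136.08 409.08] [ 0.02  1.23 -1.38] [0.44 0.02 0.05]
[515.85 136.06 409.07] [ 0.68  1.59 -1.68] [ 0.37  0.07 -0.01]
[515.84 136.08 409.07] [-0.49  1.49 -1.04] [0.45 0.06 0.02]
```

View pics/w10z.png

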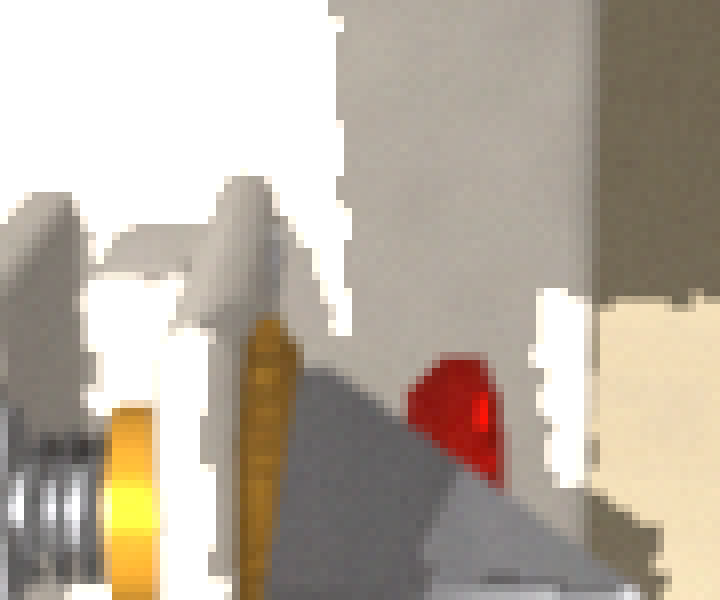

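>>> arm_command(plan=[{"jaw": 1, "dx": 0, "dy": 0, "dz": 4, "wx": 0, "wy": 0, "wz": 0}, {"jaw": 1, "dx": 0, "dy": 0, "dz": 8, "wx": 0, "wy": 0, "wz": 0}, {"jaw": 1, "dx": 0, "dy": 0, "dz": 12, "wx": 0, "wy": 0, "wz": 0}, {"jaw": 1, "dx": 0, "dy": 0, "dz": 16, "wx": 0, "wy": 0, "wz": 0}, {"jaw": 1, "dx": 0, "dy": 0, "dz": 20, "wx": 0, "wy": 0, "wz": 0}])

```text
time: 10.1
tool_pos: [515.9, 136.1, 389.1]
tcp_rot: [180.0, 0.0, -174.1]
ft_force: [-1.8, 2.4, 7.6]
finger_gap: 17.1
```

>>> arm_command(plan=[{"jaw": 1, "dx": 0, "dy": 0, "dz": 4, "wx": 0, "wy": 0, "wz": 0}, {"jaw": 1, "dx": 0, "dy": 0, "dz": 8, "wx": 0, "wy": 0, "wz": 0}, {"jaw": 1, "dx": 0, "dy": 0, "dz": 12, "wx": 0, "wy": 0, "wz": 0}, {"jaw": 1, "dx": 0, "dy": 0, "dz": 16, "wx": 0, "wy": 0, "wz": 0}])

```text
time: 10.5
tool_pos: [516.2, 136.1, 374.4]
tcp_rot: [180.0, 0.1, -174.1]
ft_force: [-2.4, 2.1, 8.4]
finger_gap: 17.1
```

Run:
```python
from h import *
s=snapshot("wrist"); q=sense();print(q["tool_pos"],q["tcp_rot"],q["ft_force"],q["wrist_torque"])
keep(s,"w11")
```

```text
[516.1  136.09 373.61] [ 179.99    0.09 -174.1 ] [0.78 1.64 2.98] [ 0.69 -0.04  0.07]
```

View pics/w11.png

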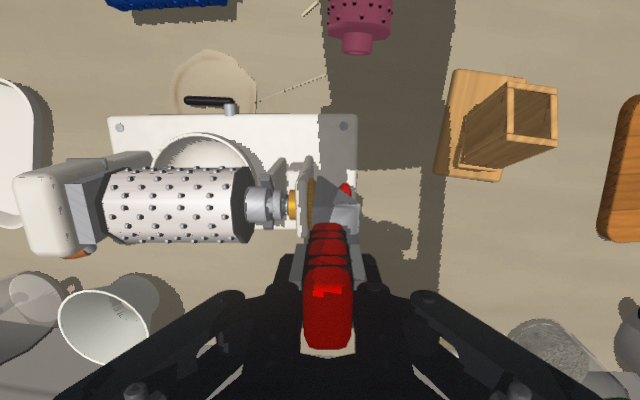

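>>> arm_command(plan=[{"jaw": 1, "dx": 0, "dy": 0, "dz": 3, "wx": 0, "wy": 0, "wz": 0}, {"jaw": 1, "dx": 0, "dy": 0, "dz": 6, "wx": 0, "wy": 0, "wz": 0}, {"jaw": 1, "dx": 0, "dy": 0, "dz": 9, "wx": 0, "wy": 0, "wz": 0}, {"jaw": 1, "dx": 0, "dy": 0, "dz": 12, "wx": 0, "wy": 0, "wz": 0}])

```text
time: 10.95
tool_pos: [516.4, 136.1, 362.9]
tcp_rot: [180.0, 0.2, -174.1]
ft_force: [-2.4, 2.4, 11.0]
finger_gap: 17.0
```

Commanded z is now 361; finer steps.

>>> arm_command(plan=[{"jaw": 1, "dx": 0, "dy": 0, "dz": 1.5, "wx": 0, "wy": 0, "wz": 0}, {"jaw": 1, "dx": 0, "dy": 0, "dz": 3, "wx": 0, "wy": 0, "wz": 0}, {"jaw": 1, "dx": 0, "dy": 0, "dz": 4.5, "wx": 0, "wy": 0, "wz": 0}])

```text
time: 11.25
tool_pos: [516.4, 136.1, 358.6]
tcp_rot: [180.0, 0.2, -174.1]
ft_force: [-2.6, 1.9, 10.9]
finger_gap: 17.9
```

>>> arm_command(plan=[{"jaw": 1, "dx": 0, "dy": 0, "dz": 1.5, "wx": 0, "wy": 0, "wz": 0}, {"jaw": 1, "dx": 0, "dy": 0, "dz": 3, "wx": 0, "wy": 0, "wz": 0}, {"jaw": 1, "dx": 0, "dy": 0, "dz": 4.5, "wx": 0, "wy": 0, "wz": 0}])

```text
time: 11.55
tool_pos: [516.5, 136.1, 354.2]
tcp_rot: [180.0, 0.2, -174.1]
ft_force: [-3.0, 1.1, 11.1]
finger_gap: 16.9
```

>>> arm_command(plan=[{"jaw": 1, "dx": 0, "dy": 0, "dz": 1, "wx": 0, "wy": 0, "wz": 0}, {"jaw": 1, "dx": 0, "dy": 0, "dz": 2, "wx": 0, "wy": 0, "wz": 0}, {"jaw": 1, "dx": 0, "dy": 0, "dz": 3, "wx": 0, "wy": 0, "wz": 0}])

```text
time: 11.85
tool_pos: [516.5, 136.1, 351.3]
tcp_rot: [180.0, 0.2, -174.1]
ft_force: [-3.3, 1.2, 11.7]
finger_gap: 17.4
```

>>> arm_command(plan=[{"jaw": 1, "dx": 0, "dy": 0, "dz": 1, "wx": 0, "wy": 0, "wz": 0}, {"jaw": 1, "dx": 0, "dy": 0, "dz": 2, "wx": 0, "wy": 0, "wz": 0}, {"jaw": 1, "dx": 0, "dy": 0, "dz": 3, "wx": 0, "wy": 0, "wz": 0}])

```text
time: 12.15
tool_pos: [516.5, 136.2, 348.4]
tcp_rot: [180.0, 0.2, -174.1]
ft_force: [-3.3, 1.1, 13.2]
finger_gap: 17.0
```

>>> arm_command(plan=[{"jaw": 1, "dx": 0, "dy": 0, "dz": 1, "wx": 0, "wy": 0, "wz": 0}, {"jaw": 1, "dx": 0, "dy": 0, "dz": 2, "wx": 0, "wy": 0, "wz": 0}])

```text
time: 12.35
tool_pos: [516.5, 136.1, 346.5]
tcp_rot: [180.0, 0.2, -174.1]
ft_force: [-3.3, 2.0, 13.7]
finger_gap: 17.1
```

>>> arm_command(plan=[{"jaw": 1, "dx": 0, "dy": 0, "dz": 1, "wx": 0, "wy": 0, "wz": 0}, {"jaw": 1, "dx": 0, "dy": 0, "dz": 2, "wx": 0, "wy": 0, "wz": 0}])

```text
time: 12.55
tool_pos: [516.5, 136.2, 344.6]
tcp_rot: [180.0, 0.2, -174.1]
ft_force: [-1.9, 2.0, 13.6]
finger_gap: 17.1
```

Run:
```python
from h import *
s=snapshot("wrist"); q=sense();print(q["tool_pos"],q["tcp_rot"],q["ft_force"],q["wrist_torque"])
keep(s,"w12")
x0,y0,w,h,f=230,150,150,110,5
i=np.clip((s["pixels"][y0:y0+h,x0:x0+w].astype(float)-20)*1.6,0,255).astype(np.uint8)
i=cv2.resize(i,None,fx=f,fy=f,interpolation=cv2.INTER_NEAREST); cv2.imwrite("pics/w12z.png",i[:,:,::-1])
```

```text
[516.53 136.13 344.32] [ 179.98    0.21 -174.1 ] [-2.16  1.64 11.19] [0.5  0.5  0.09]
```

View pics/w12z.png

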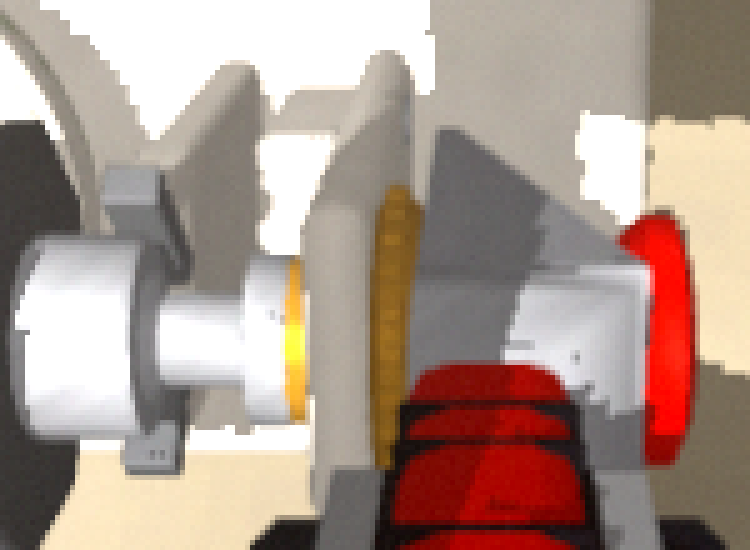

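>>> arm_command(plan=[{"jaw": 1, "dx": 0, "dy": 0, "dz": 1, "wx": 0, "wy": 0, "wz": 0}, {"jaw": 1, "dx": 0, "dy": 0, "dz": 2, "wx": 0, "wy": 0, "wz": 0}])

```text
time: 12.8
tool_pos: [516.6, 136.2, 342.6]
tcp_rot: [180.0, 0.2, -174.1]
ft_force: [-2.8, 1.4, 14.5]
finger_gap: 17.0
```

>>> arm_command(plan=[{"jaw": 1, "dx": 0, "dy": 0, "dz": 1, "wx": 0, "wy": 0, "wz": 0}, {"jaw": 1, "dx": 0, "dy": 0, "dz": 2, "wx": 0, "wy": 0, "wz": 0}])

```text
time: 13.0
tool_pos: [516.7, 136.2, 341.0]
tcp_rot: [180.0, 0.2, -174.1]
ft_force: [-3.7, 1.2, 17.4]
finger_gap: 16.7
```

>>> arm_command(plan=[{"jaw": 1, "dx": 0, "dy": 0, "dz": 0.7, "wx": 0, "wy": 0, "wz": 0}, {"jaw": 1, "dx": 0, "dy": 0, "dz": 1.5, "wx": 0, "wy": 0, "wz": 0}])

```text
time: 13.2
tool_pos: [516.8, 136.2, 340.3]
tcp_rot: [180.0, 0.3, -174.1]
ft_force: [-6.6, 0.8, 25.4]
finger_gap: 16.8
```

>>> arm_command(plan=[{"jaw": 1, "dx": 0, "dy": 0, "dz": -2.5, "wx": 0, "wy": 0, "wz": 0}, {"jaw": 0.5, "dx": 0, "dy": 0, "dz": -3, "wx": 0, "wy": 0, "wz": 0}, {"jaw": 0, "dx": 0, "dy": 0, "dz": -3, "wx": 0, "wy": 0, "wz": 0}, {"jaw": 0, "dx": 0, "dy": 0, "dz": -3, "wx": 0, "wy": 0, "wz": 0}, {"jaw": 0, "dx": 0, "dy": 0, "dz": -3, "wx": 0, "wy": 0, "wz": 0}])

```text
time: 13.7
tool_pos: [515.7, 135.8, 339.0]
tcp_rot: [-180.0, -0.1, -174.1]
ft_force: [0.1, -0.6, 0.1]
finger_gap: 74.2
```

Run:
```python
from h import *
s=snapshot("wrist"); q=sense();print(q["tool_pos"],q["tcp_rot"],q["ft_force"],q["finger_gap"])
keep(s,"w13")
```

```text
[515.75 135.86 339.1 ] [-179.98   -0.05 -174.1 ] [ 0.08 -0.52 -0.05] 80.46814240261413
```

View pics/w13.png

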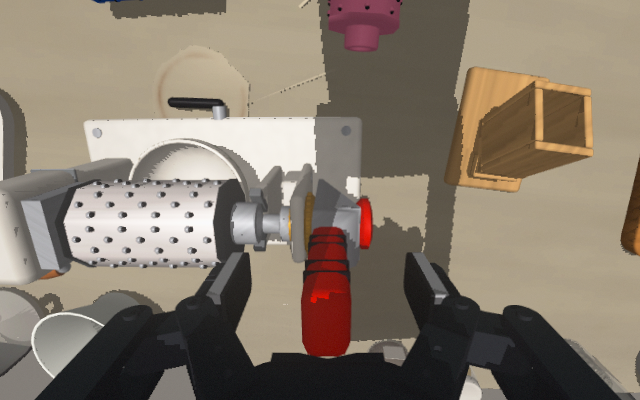

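Run:
```python
from h import *
p0=[515.84,136.33,339.5];r0=[180,0,185.9]
d(p0,r0,[529.1,7.4,400],[180,0,95.9])
```

```text
dx 0.1 dy -129.6 dz -60.5  wx 0.0000 wy -0.0000 wz 1.5708
```

>>> arm_command(plan=[{"jaw": 0, "dx": 0, "dy": 0, "dz": -40, "wx": 0, "wy": 0, "wz": 0}, {"jaw": 0, "dx": 0, "dy": 0, "dz": -85, "wx": 0, "wy": 0, "wz": 0}, {"jaw": 0, "dx": 0, "dy": -20, "dz": -100, "wx": 0, "wy": 0, "wz": 0.15}, {"jaw": 0, "dx": 0, "dy": -60, "dz": -100, "wx": 0, "wy": 0, "wz": 0.3}, {"jaw": 0, "dx": 0.1, "dy": -100, "dz": -90, "wx": 0, "wy": 0, "wz": 0.45}, {"jaw": 0, "dx": 0.1, "dy": -129.6, "dz": -80, "wx": 0, "wy": 0, "wz": 0.6}, {"jaw": 0, "dx": 0.1, "dy": -129.6, "dz": -70, "wx": 0, "wy": 0, "wz": 0.75}, {"jaw": 0, "dx": 0.1, "dy": -129.6, "dz": -60.5, "wx": 0, "wy": 0, "wz": 0.9}, {"jaw": 0, "dx": 0.1, "dy": -129.6, "dz": -60.5, "wx": 0, "wy": 0, "wz": 1.05}, {"jaw": 0, "dx": 0.1, "dy": -129.6, "dz": -60.5, "wx": 0, "wy": 0, "wz": 1.2}, {"jaw": 0, "dx": 0.1, "dy": -129.6, "dz": -60.5, "wx": 0, "wy": 0, "wz": 1.35}, {"jaw": 0, "dx": 0.1, "dy": -129.6, "dz": -60.5, "wx": 0, "wy": 0, "wz": 1.4835}])

```text
time: 14.95
tool_pos: [529.0, 6.9, 399.8]
tcp_rot: [-180.0, 0.0, 100.5]
ft_force: [-0.1, 0.3, -0.5]
finger_gap: 85.3
```

>>> arm_command(plan=[{"jaw": 0, "dx": 0, "dy": 0, "dz": 0, "wx": 0, "wy": 0, "wz": 0.0873}, {"jaw": 0, "dx": 0, "dy": 0, "dz": 0, "wx": 0, "wy": 0, "wz": 0.0873}])

```text
time: 15.15
tool_pos: [529.0, 7.0, 399.8]
tcp_rot: [-180.0, 0.0, 95.8]
ft_force: [0.3, -0.5, -0.5]
finger_gap: 85.5
```

Run:
```python
from h import *
s=snapshot("wrist");s=snapshot("wrist"); q=sense();print(q["tool_pos"],q["tcp_rot"],q["ft_force"],q["finger_gap"])
keep(s,"w14")
t=snapshot("top");keep(t,"top14"); keep(snapshot("scene"),"s14")
u=np.array([-.1028,.9947,0]);D=np.array([527.3,25.3,115]);px=np.array([.9947,.1028,0])
for y,x,z in ((50,0,27),(-50,0,27),(50,27,11),(50,-27,11),(-50,27,11),(-50,-27,11),(50,-11,27),(50,11,27),(66,0,14)): print(y,x,z,proj(s,D+u*y+px*x+[0,0,z]))
print(pinpoint("top","tray_floor"))
```

```text
[529.05   7.03 399.93] [-179.98    0.     96.06] [-0.14 -0.59 -0.  ] 85.70462403516962
50 0 27 [327.63 115.56]
-50 0 27 [327.51 245.77]
50 27 11 [363.67 114.75]
50 -27 11 [291.59 114.71]
-50 27 11 [359.57 237.46]
-50 -27 11 [295.47 237.4 ]
50 -11 27 [311.91 115.56]
50 11 27 [343.34 115.58]
66 0 14 [327.65  92.19]
[{'pixel': [415.8, 207.6], 'score': 0.56}]
```

View pics/w14.png

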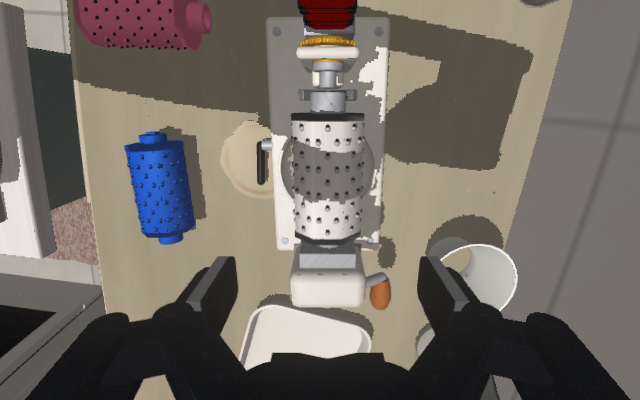

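View pics/s14.png

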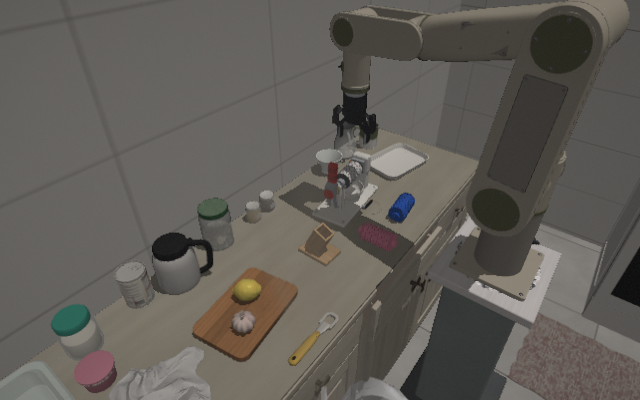

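>>> arm_command(plan=[{"jaw": 0, "dx": 0, "dy": 0, "dz": 40, "wx": 0, "wy": 0, "wz": 0}, {"jaw": 0, "dx": 0, "dy": 0, "dz": 80, "wx": 0, "wy": 0, "wz": 0}, {"jaw": 0, "dx": 0, "dy": 0, "dz": 115, "wx": 0, "wy": 0, "wz": 0}, {"jaw": 0, "dx": 0, "dy": 0, "dz": 135, "wx": 0, "wy": 0, "wz": 0}, {"jaw": 0, "dx": 0, "dy": 0, "dz": 135, "wx": 0, "wy": 0, "wz": 0}, {"jaw": 0, "dx": 0, "dy": 0, "dz": 135, "wx": 0, "wy": 0, "wz": 0}])

```text
time: 16.0
tool_pos: [529.2, 7.0, 265.5]
tcp_rot: [-180.0, 0.0, 95.9]
ft_force: [-0.5, 0.3, 0.3]
finger_gap: 85.4
```

>>> arm_command(plan=[{"jaw": 0.2, "dx": 0, "dy": 0, "dz": 0, "wx": 0, "wy": 0, "wz": 0}, {"jaw": 0.3, "dx": 0, "dy": 0, "dz": 0, "wx": 0, "wy": 0, "wz": 0}, {"jaw": 0.4, "dx": 0, "dy": 0, "dz": 0, "wx": 0, "wy": 0, "wz": 0}, {"jaw": 0.6, "dx": 0, "dy": 0, "dz": 0, "wx": 0, "wy": 0, "wz": 0}, {"jaw": 1, "dx": 0, "dy": 0, "dz": 0, "wx": 0, "wy": 0, "wz": 0}, {"jaw": 1, "dx": 0, "dy": 0, "dz": 0, "wx": 0, "wy": 0, "wz": 0}, {"jaw": 1, "dx": 0, "dy": 0, "dz": 0, "wx": 0, "wy": 0, "wz": 0}], squeeze=45)

```text
time: 16.7
tool_pos: [529.7, 7.0, 267.0]
tcp_rot: [179.9, 0.0, 95.9]
ft_force: [-1.8, -0.0, 6.2]
finger_gap: 53.1
```

Run:
```python
from h import *
s=snapshot("wrist");keep(s,"w15"); q=sense();print(q["tool_pos"],q["tcp_rot"],q["ft_force"],q["wrist_torque"],q["finger_gap"])
```

```text
[529.73   6.97 266.95] [179.86   0.04  95.93] [-1.62 -0.6   6.58] [-0.07  0.35  0.28] 53.28241406583522
```

View pics/w15.png

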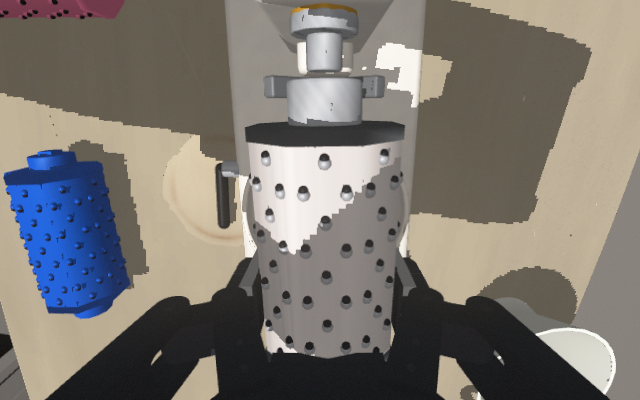

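>>> arm_command(plan=[{"jaw": 1, "dx": 0, "dy": 0, "dz": -0.8, "wx": 0, "wy": 0, "wz": 0}, {"jaw": 1, "dx": 0, "dy": 0, "dz": -1.5, "wx": 0, "wy": 0, "wz": 0}, {"jaw": 1, "dx": 0.5, "dy": 0, "dz": -1.5, "wx": 0, "wy": 0, "wz": 0}, {"jaw": 1, "dx": 1, "dy": 0, "dz": -1.5, "wx": 0, "wy": 0, "wz": 0}, {"jaw": 1, "dx": 1, "dy": 0, "dz": -1.5, "wx": 0, "wy": 0, "wz": 0}])

```text
time: 17.25
tool_pos: [529.4, 7.8, 267.1]
tcp_rot: [179.9, 0.0, 95.9]
ft_force: [4.0, -2.9, 1.5]
finger_gap: 53.4
```

```bash
cat > st.py <<'E'
from h import *
u=np.array([-.1028,.9947,0])
for _ in range(2):
  s=snapshot("wrist"); q=sense();print(q["tool_pos"],"along",q["tool_pos"]@u,q["tcp_rot"],q["ft_force"],"Fu %.2f"%(q["ft_force"]@u),q["wrist_torque"],round(q["finger_gap"],1))
E
python3 st.py
```

```text
[529.36   7.82 267.08] along -46.63719999398557 [179.93   0.04  95.89] [ 4.14 -3.5   2.39] Fu -3.90 [-0.43 -0.56 -0.23] 53.9
[529.38   7.82 267.09] along -46.64278088551787 [179.92   0.03  95.88] [ 4.16 -3.03  2.99] Fu -3.44 [-0.5  -0.56 -0.21] 53.7
```

>>> arm_command(plan=[{"jaw": 1, "dx": 0.3, "dy": 0.6, "dz": -0.7, "wx": 0, "wy": 0, "wz": 0}, {"jaw": 1, "dx": 0.8, "dy": 0.6, "dz": -0.7, "wx": 0, "wy": 0, "wz": 0}, {"jaw": 1, "dx": 0.8, "dy": 0.6, "dz": -0.7, "wx": 0, "wy": 0, "wz": 0}])

```text
time: 17.65
tool_pos: [529.4, 9.1, 267.0]
tcp_rot: [-180.0, -0.0, 95.9]
ft_force: [3.6, -2.3, -0.3]
finger_gap: 53.1
```

```bash
python3 st.py
```

```text
[529.38   9.04 267.02] along -45.427395837587035 [-179.98   -0.02   95.9 ] [ 3.15 -2.03 -0.54] Fu -2.34 [-0.08 -0.49 -0.25] 53.5
[529.38   9.03 267.04] along -45.44296260038212 [-179.98   -0.02   95.9 ] [ 2.6  -1.05 -1.08] Fu -1.31 [-0.06 -0.47 -0.21] 53.7
```

>>> arm_command(plan=[{"jaw": 1, "dx": 0.4, "dy": 0.4, "dz": 0, "wx": 0, "wy": 0, "wz": 0}, {"jaw": 1, "dx": 0.4, "dy": 0.4, "dz": 0, "wx": 0, "wy": 0, "wz": 0}])

```text
time: 17.95
tool_pos: [529.6, 9.5, 266.9]
tcp_rot: [-179.9, -0.0, 95.9]
ft_force: [2.0, -0.6, -1.3]
finger_gap: 53.5
```

```bash
python3 st.py
```

```text
[529.6    9.48 266.95] along -45.01702736618816 [-179.95   -0.02   95.9 ] [ 1.55 -1.2  -1.31] Fu -1.35 [ 0.03 -0.24 -0.15] 53.6
[529.59   9.5  266.93] along -44.98772818540531 [-179.94   -0.02   95.91] [ 0.84  0.56 -1.26] Fu 0.47 [ 0.02 -0.19 -0.1 ] 53.1
```

>>> arm_command(plan=[{"jaw": 1, "dx": 0.4, "dy": 0.2, "dz": 0, "wx": 0, "wy": 0, "wz": 0}, {"jaw": 1, "dx": 0.4, "dy": 0.2, "dz": 0, "wx": 0, "wy": 0, "wz": 0}])

```text
time: 18.25
tool_pos: [529.8, 9.9, 266.9]
tcp_rot: [-179.9, -0.0, 95.9]
ft_force: [1.0, -0.2, -2.3]
finger_gap: 53.6
```

```bash
python3 st.py
```

```text
[529.76   9.85 266.96] along -44.66254487378101 [-179.95   -0.01   95.9 ] [ 0.72 -0.11 -2.19] Fu -0.18 [-0.02 -0.07 -0.07] 53.6
[529.75   9.86 266.96] along -44.650063028953625 [-179.95   -0.01   95.91] [ 1.18 -0.74 -2.36] Fu -0.86 [ 0.05 -0.07 -0.06] 53.2
```

>>> arm_command(plan=[{"jaw": 1, "dx": 0.4, "dy": 0.1, "dz": 0, "wx": 0, "wy": 0, "wz": 0}, {"jaw": 1, "dx": 0.4, "dy": 0.1, "dz": 0, "wx": 0, "wy": 0, "wz": 0}])

```text
time: 18.55
tool_pos: [529.8, 10.2, 267.0]
tcp_rot: [-179.9, -0.0, 95.9]
ft_force: [-0.5, -0.3, -2.3]
finger_gap: 53.2
```

```bash
python3 st.py; python3 -c "
from h import *
s=snapshot('wrist');keep(s,'w16')"
```

```text
[529.81  10.19 267.01] along -44.32748764209785 [-179.94   -0.     95.91] [-0.64 -1.13 -2.27] Fu -1.06 [-0.04  0.12  0.09] 53.4
[529.82  10.17 267.01] along -44.350248782186746 [-179.95   -0.     95.9 ] [-1.64  0.83 -1.83] Fu 1.00 [-0.11  0.21  0.16] 53.5
```

View pics/w16.png

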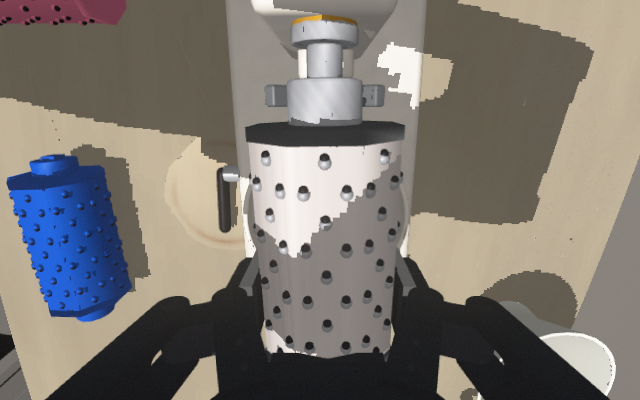

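>>> arm_command(plan=[{"jaw": 1, "dx": 0.3, "dy": -0.2, "dz": 0, "wx": 0, "wy": 0, "wz": 0}, {"jaw": 1, "dx": 0.3, "dy": -0.2, "dz": 0, "wx": 0, "wy": 0, "wz": 0}])

```text
time: 18.9
tool_pos: [529.7, 10.5, 267.1]
tcp_rot: [-180.0, 0.0, 95.9]
ft_force: [-0.4, -1.0, -3.2]
finger_gap: 53.6
```

```bash
python3 st.py
```

```text
[529.71  10.48 267.14] along -44.029455079733964 [-179.98   -0.     95.9 ] [-0.4  -0.17 -3.69] Fu -0.13 [-0.1   0.12  0.04] 53.4
[529.72  10.46 267.13] along -44.047057052327204 [-179.98   -0.     95.9 ] [-0.9  -0.6  -2.51] Fu -0.51 [-0.03  0.13  0.07] 53.2
```

>>> arm_command(plan=[{"jaw": 1, "dx": 0.4, "dy": 0, "dz": 0, "wx": 0, "wy": 0, "wz": 0}, {"jaw": 1, "dx": 0.4, "dy": 0, "dz": 0, "wx": 0, "wy": 0, "wz": 0}])

```text
time: 19.2
tool_pos: [529.8, 10.9, 267.3]
tcp_rot: [-180.0, 0.0, 95.9]
ft_force: [0.2, -0.4, -2.7]
finger_gap: 53.4
```

```bash
python3 st.py
```

```text
[529.77  10.84 267.24] along -43.67554077349709 [-179.99    0.     95.9 ] [-1.54 -0.68 -2.25] Fu -0.52 [-0.1   0.14  0.04] 53.5
[529.78  10.82 267.26] along -43.69617260299014 [-179.99    0.     95.9 ] [-1.21  0.13 -2.31] Fu 0.25 [-0.07  0.16  0.11] 53.0
```

>>> arm_command(plan=[{"jaw": 1, "dx": 0, "dy": 0, "dz": -1, "wx": 0, "wy": 0, "wz": 0}, {"jaw": 1, "dx": 0, "dy": 0, "dz": -2, "wx": 0, "wy": 0, "wz": 0}, {"jaw": 1, "dx": 0, "dy": 0, "dz": -2, "wx": 0, "wy": 0, "wz": 0}])

```text
time: 19.6
tool_pos: [530.0, 10.8, 269.6]
tcp_rot: [180.0, 0.0, 95.9]
ft_force: [0.7, 0.2, -2.8]
finger_gap: 53.5
```

```bash
python3 st.py
```

```text
[529.93  10.82 269.51] along -43.710314679541305 [179.97   0.01  95.89] [ 0.36  0.1  -2.76] Fu 0.06 [-0.08  0.03  0.01] 53.3
[529.87  10.84 269.41] along -43.68667912001759 [179.98   0.01  95.9 ] [ 0.31  0.22 -3.36] Fu 0.18 [-0.03 -0.02  0.04] 53.2
```

>>> arm_command(plan=[{"jaw": 1, "dx": 0, "dy": 0, "dz": -3, "wx": 0, "wy": 0, "wz": 0}, {"jaw": 1, "dx": 0, "dy": 0, "dz": -6, "wx": 0, "wy": 0, "wz": 0}, {"jaw": 1, "dx": 0, "dy": 0, "dz": -10, "wx": 0, "wy": 0, "wz": 0}])

```text
time: 20.0
tool_pos: [529.7, 10.5, 279.3]
tcp_rot: [-180.0, 0.1, 95.9]
ft_force: [-0.1, -3.5, -4.1]
finger_gap: 53.3
```

>>> arm_command(plan=[{"jaw": 1, "dx": -0.5, "dy": 0, "dz": 0, "wx": 0, "wy": 0, "wz": 0}, {"jaw": 1, "dx": -0.5, "dy": 0, "dz": -2, "wx": 0, "wy": 0, "wz": 0}])

```text
time: 20.2
tool_pos: [530.0, 10.3, 281.7]
tcp_rot: [180.0, 0.0, 95.9]
ft_force: [-0.4, -1.8, -3.8]
finger_gap: 53.3
```

```bash
python3 st.py;  python3 -c "
from h import *
s=snapshot('wrist');keep(s,'w17')"
```

```text
[530.05  10.29 281.96] along -44.25403696043274 [179.96   0.01  95.89] [-0.06 -0.35 -3.07] Fu -0.35 [-0.23  0.05  0.04] 53.3
[530.02  10.28 281.8 ] along -44.257936774129924 [179.96   0.01  95.89] [-0.13 -1.33 -2.83] Fu -1.31 [-0.23 -0.04 -0.01] 53.0
```

View pics/w17.png

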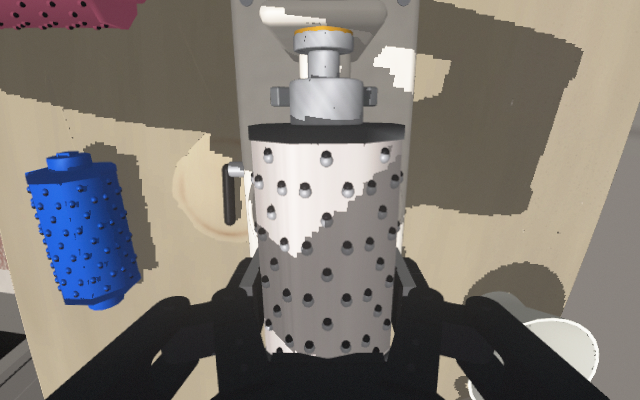

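>>> arm_command(plan=[{"jaw": 1, "dx": -0.4, "dy": 0, "dz": -3, "wx": 0, "wy": 0, "wz": 0}, {"jaw": 1, "dx": -0.4, "dy": 0, "dz": -7, "wx": 0, "wy": 0, "wz": 0}, {"jaw": 1, "dx": -0.4, "dy": 0, "dz": -12, "wx": 0, "wy": 0, "wz": 0}])

```text
time: 20.65
tool_pos: [529.8, 10.0, 293.5]
tcp_rot: [-180.0, -0.0, 95.9]
ft_force: [0.8, -0.2, -2.9]
finger_gap: 53.2
```

```bash
python3 st.py
```

```text
[530.23  10.01 294.69] along -44.55049258391091 [179.93   0.01  95.9 ] [ 0.57 -0.01 -2.99] Fu -0.07 [-0.1  -0.04 -0.01] 53.0
[530.3    9.98 294.49] along -44.58988510888127 [179.9    0.02  95.9 ] [ 0.04  0.28 -3.27] Fu 0.28 [-0.08  0.01  0.04] 53.2
```

Run:
```python
from h import *
t=load("top1"); im=t["pixels"]
c=im[170:240,380:460]; hsv=cv2.cvtColor(c,cv2.COLOR_RGB2HSV)
m=((hsv[...,1]<40)&(hsv[...,2]>150)).astype(np.uint8)
n,l,st,_=cv2.connectedComponentsWithStats(m); k=1+np.argmax(st[1:,4]); print(st[k])
cs,_=cv2.findContours((l==k).astype(np.uint8),cv2.RETR_EXTERNAL,cv2.CHAIN_APPROX_NONE)
p=cs[0][:,0,:]+[380,170]
for z in (4,24):
  W=np.array([onz(t,q,z)[:2] for q in p],np.float32); print(z,cv2.minAreaRect(W))
for n in ("w14","w6","w2"):
  s=load(n); print(n,[proj(s,[518.7,-306.8,4])])
i=cv2.resize(c,None,fx=8,fy=8,interpolation=cv2.INTER_CUBIC);cv2.imwrite("pics/tray.png",i[:,:,::-1])
```

```text
[   0    0   80   70 4597]
4 ((512.86376953125, -313.6531677246094), (352.24847412109375, 301.96160888671875), 89.145263671875)
24 ((509.76513671875, -307.93280029296875), (348.0359802246094, 298.3504943847656), 89.145263671875)
w14 [array([298.96, 374.08])]
w6 [array([  6.85, 134.11])]
w2 [array([-20.96, 139.93])]
```

View pics/tray.png

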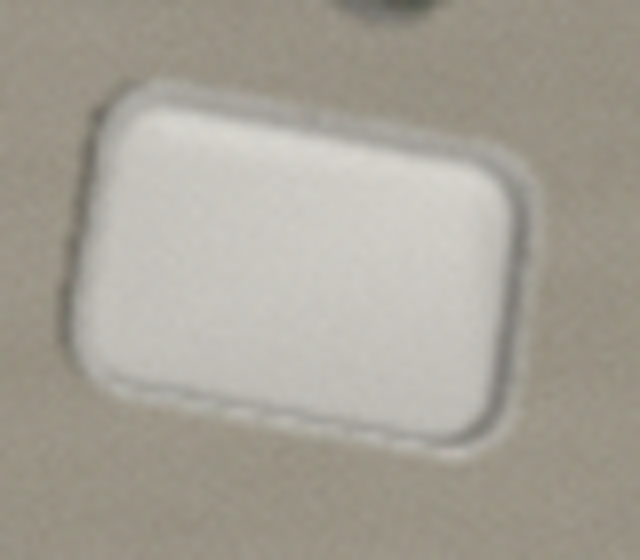

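Run:
```python
from h import *
t=load("top1"); c=lambda x,y:onz(t,(380+x/8-.5,170+y/8-.5),24)
print(c(305,268)); 
for a,b in (((150,80),(510,148)),((100,390),(460,458)),((100,120),(70,340)),((540,190),(510,420))):
    A,B=c(*a),c(*b); print(A,B,np.degrees(np.arctan2(B[0]-A[0],B[1]-A[1])))
d([529.9,10.3,293.2],[180,0,95.9],[529.9,10.3,400],[180,0,95.9])
d([529.9,10.3,293.2],[180,0,95.9],[518,-290,330],[180,0,80])
```

```text
[ 513.41 -298.13   24.  ]
[ 615.89 -219.6    24.  ] [ 577.64 -413.84   24.  ] -168.85868718945767
[ 449.49 -185.29   24.  ] [ 411.27 -375.93   24.  ] -168.66375259238407
[ 594.21 -191.59   24.  ] [ 476.13 -170.46   24.  ] -79.85521022355334
[ 554.6  -428.78   24.  ] [ 431.06 -404.21   24.  ] -78.7537864538985
dx 0.0 dy 0.0 dz -106.8  wx 0.0000 wy 0.0000 wz 0.0000
dx -297.5 dy -42.7 dz -36.8  wx 0.0000 wy -0.0000 wz 0.2775
```

Run:
```python
from h import *
s=load("w14")
i=cv2.resize(s["pixels"][290:400,220:390],None,fx=4.6,fy=4.6,interpolation=cv2.INTER_CUBIC);cv2.imwrite("pics/tray14.png",i[:,:,::-1])
s=load("w6"); i=cv2.resize(s["pixels"][50:220,0:110],None,fx=4,fy=4,interpolation=cv2.INTER_CUBIC);cv2.imwrite("pics/tray6.png",i[:,:,::-1])
```

```text
(no output)
```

View pics/tray14.png

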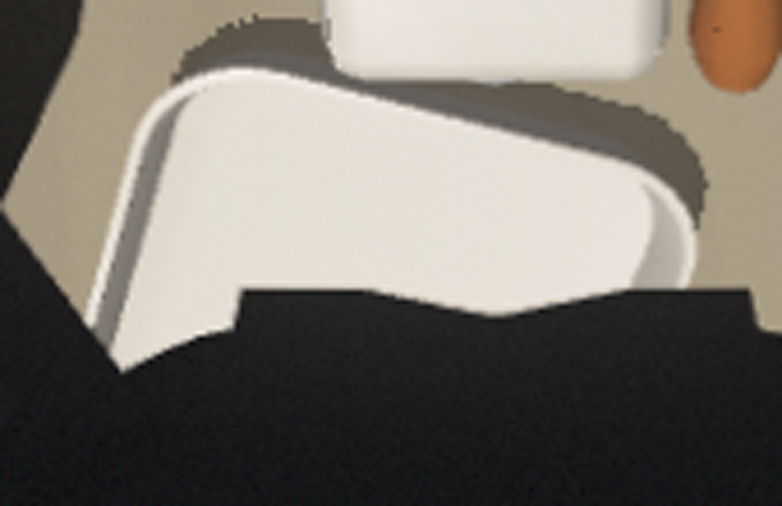

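View pics/tray6.png

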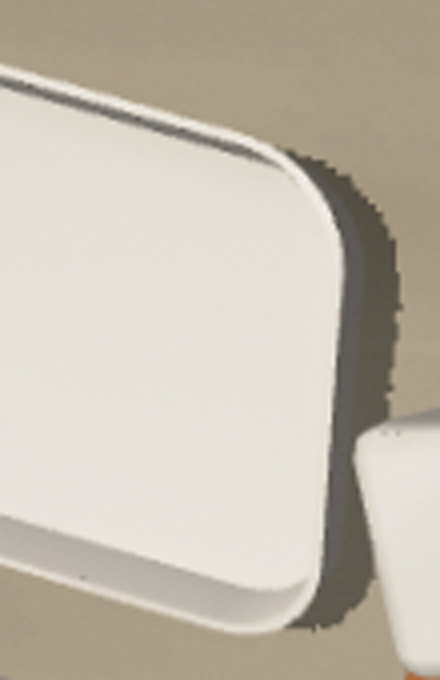

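Run:
```python
from h import *
s=load("w6");C=lambda x,y:onz(s,(x/4-.4,50+y/4-.4),24)
for n,a,b in (("-x",(10,72),(200,126)),("+x",(10,570),(200,624)),("+y",(343,255),(323,555))):
    A,B=C(*a),C(*b); print(n,A,B,np.degrees(np.arctan2(B[0]-A[0],B[1]-A[1])))
s=load("w14");C=lambda x,y:onz(s,(220+x/4.6-.4,290+y/4.6-.4),24)
for n,a,b in (("-x",(140,140),(90,320)),("+y",(300,75),(600,158))):
    A,B=C(*a),C(*b); print(n,A,B,np.degrees(np.arctan2(B[0]-A[0],B[1]-A[1])))
```

```text
-x [ 431.2  -277.91   24.  ] [ 443.76 -214.52   24.  ] 11.209213976538395
+x [ 597.42 -309.8    24.  ] [ 610.38 -239.94   24.  ] 10.510633977804124
+y [ 479.88 -171.13   24.  ] [ 580.59 -190.46   24.  ] 100.86316734323916
-x [ 447.59 -199.6    24.  ] [ 433.72 -267.95   24.  ] -168.5274316091312
+y [ 492.17 -172.26   24.  ] [ 579.84 -191.52   24.  ] 102.39191228511609
```

Run:
```python
from h import *
d([529.9,10.3,293.2],[180,0,95.9],[511.5,-308,370],[180,0,79])
d([529.9,10.3,293.2],[180,0,95.9],[511.5,-308,230],[180,0,79])
```

```text
dx -314.7 dy -51.0 dz -76.8  wx 0.0000 wy -0.0000 wz 0.2950
dx -314.7 dy -51.0 dz 63.2  wx 0.0000 wy -0.0000 wz 0.2950
```

>>> arm_command(plan=[{"jaw": 1, "dx": 0, "dy": 0, "dz": -40, "wx": 0, "wy": 0, "wz": 0}, {"jaw": 1, "dx": 0, "dy": 0, "dz": -80, "wx": 0, "wy": 0, "wz": 0}, {"jaw": 1, "dx": -40, "dy": -6, "dz": -95, "wx": 0, "wy": 0, "wz": 0.04}, {"jaw": 1, "dx": -85, "dy": -13, "dz": -95, "wx": 0, "wy": 0, "wz": 0.08}, {"jaw": 1, "dx": -130, "dy": -21, "dz": -90, "wx": 0, "wy": 0, "wz": 0.13}, {"jaw": 1, "dx": -175, "dy": -28, "dz": -80, "wx": 0, "wy": 0, "wz": 0.17}, {"jaw": 1, "dx": -220, "dy": -35, "dz": -70, "wx": 0, "wy": 0, "wz": 0.21}, {"jaw": 1, "dx": -265, "dy": -42, "dz": -60, "wx": 0, "wy": 0, "wz": 0.25}, {"jaw": 1, "dx": -300, "dy": -49, "dz": -30, "wx": 0, "wy": 0, "wz": 0.295}, {"jaw": 1, "dx": -314.7, "dy": -51, "dz": 10, "wx": 0, "wy": 0, "wz": 0.295}, {"jaw": 1, "dx": -314.7, "dy": -51, "dz": 50, "wx": 0, "wy": 0, "wz": 0.295}, {"jaw": 1, "dx": -314.7, "dy": -51, "dz": 63.2, "wx": 0, "wy": 0, "wz": 0.295}])

```text
time: 21.95
tool_pos: [509.3, -307.7, 224.7]
tcp_rot: [-179.6, -0.2, 78.9]
ft_force: [-0.3, 2.5, -2.9]
finger_gap: 53.3
```

Run:
```python
from h import *
s=snapshot("wrist");keep(s,"w18"); q=sense();print(q["tool_pos"],q["tcp_rot"],q["ft_force"],q["wrist_torque"],q["finger_gap"])
keep(snapshot("top"),"top18")
```

```text
[ 509.41 -307.12  224.45] [-179.54   -0.22   78.96] [-1.56  1.56 -5.61] [-0.01  0.13 -0.02] 53.87232382717336
```

View pics/w18.png

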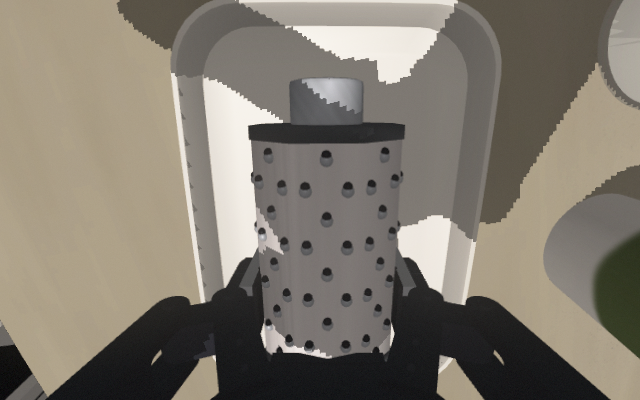

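>>> arm_command(plan=[{"jaw": 1, "dx": 0, "dy": 4, "dz": 12, "wx": 0, "wy": 0, "wz": 0}, {"jaw": 1, "dx": 0, "dy": 4, "dz": 24, "wx": 0, "wy": 0, "wz": 0}, {"jaw": 1, "dx": 0, "dy": 4, "dz": 34, "wx": 0, "wy": 0, "wz": 0}, {"jaw": 1, "dx": 0, "dy": 4, "dz": 40, "wx": 0, "wy": 0, "wz": 0}, {"jaw": 1, "dx": 0, "dy": 4, "dz": 42, "wx": 0, "wy": 0, "wz": 0}, {"jaw": 1, "dx": 0, "dy": 4, "dz": 42, "wx": 0, "wy": 0, "wz": 0}])

```text
time: 22.65
tool_pos: [515.3, -309.0, 187.8]
tcp_rot: [-180.0, -0.0, 79.0]
ft_force: [-0.3, -0.4, -3.6]
finger_gap: 53.0
```

```bash
python3 st.py
```

```text
[ 515.49 -309.15  188.27] along -360.50312451252694 [179.99   0.01  79.  ] [-0.84 -0.32 -3.02] Fu -0.24 [-0.1  -0.   -0.02] 53.1
[ 515.59 -309.23  188.54] along -360.5981154092068 [179.97   0.02  79.  ] [-0.62  0.38 -3.04] Fu 0.44 [-0.05  0.07  0.03] 53.4
```

Lower in 1 mm steps until weight comes off.

>>> arm_command(plan=[{"jaw": 1, "dx": 0, "dy": 0, "dz": 1, "wx": 0, "wy": 0, "wz": 0}, {"jaw": 1, "dx": 0, "dy": 0, "dz": 2, "wx": 0, "wy": 0, "wz": 0}, {"jaw": 1, "dx": 0, "dy": 0, "dz": 3, "wx": 0, "wy": 0, "wz": 0}, {"jaw": 1, "dx": 0, "dy": 0, "dz": 4, "wx": 0, "wy": 0, "wz": 0}])

```text
time: 23.15
tool_pos: [515.6, -309.5, 185.0]
tcp_rot: [180.0, 0.0, 79.0]
ft_force: [-5.7, -0.6, 7.0]
finger_gap: 53.5
```

```bash
python3 st.py
```

```text
[ 515.56 -309.55  185.03] along -360.91066743642756 [179.97   0.04  79.  ] [-4.54 -1.51  6.88] Fu -1.04 [0.61 0.56 0.22] 53.4
[ 515.59 -309.54  185.16] along -360.89825493913395 [179.96   0.04  79.  ] [-3.09 -0.42  5.87] Fu -0.10 [0.52 0.58 0.26] 53.3
```

>>> arm_command(plan=[{"jaw": 1, "dx": 0, "dy": 0, "dz": -1, "wx": 0, "wy": 0, "wz": 0}, {"jaw": 0.3, "dx": 0, "dy": 0, "dz": -1, "wx": 0, "wy": 0, "wz": 0}, {"jaw": 0.2, "dx": 0, "dy": 0, "dz": -1, "wx": 0, "wy": 0, "wz": 0}, {"jaw": 0.15, "dx": 0, "dy": 0, "dz": -1, "wx": 0, "wy": 0, "wz": 0}, {"jaw": 0.15, "dx": 0, "dy": 0, "dz": -1, "wx": 0, "wy": 0, "wz": 0}])

```text
time: 23.75
tool_pos: [515.4, -309.1, 185.0]
tcp_rot: [-180.0, 0.0, 79.0]
ft_force: [0.1, 0.8, 0.3]
finger_gap: 72.8
```

Run:
```python
from h import *
s=snapshot("wrist");keep(s,"w19"); q=sense();print(q["tool_pos"],q["tcp_rot"],q["ft_force"],q["finger_gap"])
```

```text
[ 515.41 -309.11  185.04] [-180.      0.     78.99] [-0.26  0.31  0.11] 72.77764393032807
```

View pics/w19.png

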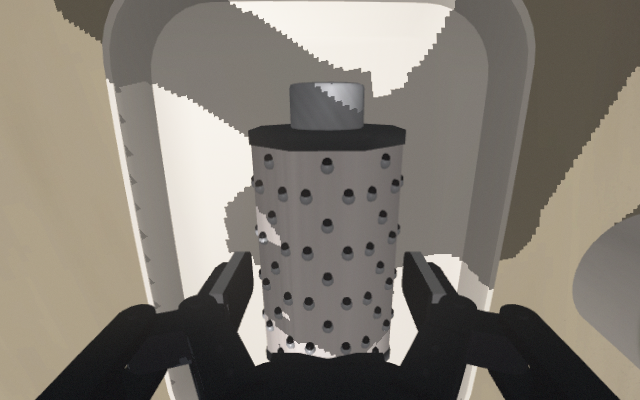

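Run:
```python
from h import *
d([515.4,-308.8,185],[180,0,79],[515.84,136.33,440],[180,0,185.9])
```

```text
dx 437.0 dy -84.5 dz -255.0  wx 0.0000 wy 0.0000 wz -1.8658
```

>>> arm_command(plan=[{"jaw": 0.15, "dx": 0, "dy": 0, "dz": -25, "wx": 0, "wy": 0, "wz": 0}, {"jaw": 0.15, "dx": 0, "dy": 0, "dz": -70, "wx": 0, "wy": 0, "wz": 0}, {"jaw": 0, "dx": 0, "dy": 0, "dz": -118, "wx": 0, "wy": 0, "wz": -0.149}, {"jaw": 0, "dx": 10, "dy": -2, "dz": -165, "wx": 0, "wy": 0, "wz": -0.298}, {"jaw": 0, "dx": 40, "dy": -8, "dz": -200, "wx": 0, "wy": 0, "wz": -0.447}, {"jaw": 0, "dx": 80, "dy": -16, "dz": -225, "wx": 0, "wy": 0, "wz": -0.596}, {"jaw": 0, "dx": 125, "dy": -24, "dz": -240, "wx": 0, "wy": 0, "wz": -0.745}, {"jaw": 0, "dx": 170, "dy": -33, "dz": -250, "wx": 0, "wy": 0, "wz": -0.894}, {"jaw": 0, "dx": 215, "dy": -42, "dz": -255, "wx": 0, "wy": 0, "wz": -1.043}, {"jaw": 0, "dx": 260, "dy": -50, "dz": -255, "wx": 0, "wy": 0, "wz": -1.192}, {"jaw": 0, "dx": 305, "dy": -59, "dz": -255, "wx": 0, "wy": 0, "wz": -1.341}, {"jaw": 0, "dx": 350, "dy": -68, "dz": -255, "wx": 0, "wy": 0, "wz": -1.49}])

```text
time: 25.0
tool_pos: [515.1, 49.3, 440.3]
tcp_rot: [180.0, 0.0, 164.7]
ft_force: [0.8, 0.5, -0.1]
finger_gap: 85.4
```

Run:
```python
from h import *
R0=R.from_euler("xyz",[180,0,79],degrees=True)
p=np.array([515.4,-308.8,185])+R0.apply([350,-68,-255]); r=(R0*R.from_rotvec([0,0,-1.49])).as_euler("xyz",degrees=True);print(p,r)
d(p,r,[515.84,136.33,440],[180,0,185.9])
```

```text
[515.43  47.74 440.  ] [180.     0.   164.37]
dx 23.5 dy 85.4 dz 0.0  wx -0.0000 wy 0.0000 wz -0.3758
```

>>> arm_command(plan=[{"jaw": 0, "dx": 12, "dy": 43, "dz": 0, "wx": 0, "wy": 0, "wz": -0.149}, {"jaw": 0, "dx": 23.5, "dy": 85.4, "dz": 0, "wx": 0, "wy": 0, "wz": -0.29}, {"jaw": 0, "dx": 23.5, "dy": 85.4, "dz": 0, "wx": 0, "wy": 0, "wz": -0.3758}, {"jaw": 0, "dx": 23.5, "dy": 85.4, "dz": 0, "wx": 0, "wy": 0, "wz": -0.3758}, {"jaw": 0, "dx": 23.5, "dy": 85.4, "dz": 0, "wx": 0, "wy": 0, "wz": -0.3758}])

```text
time: 25.5
tool_pos: [515.9, 135.8, 440.0]
tcp_rot: [-180.0, -0.0, -174.3]
ft_force: [0.0, -0.2, -0.1]
finger_gap: 85.4
```

Run:
```python
from h import *
s=snapshot("wrist");keep(s,"w20"); q=sense();print(q["tool_pos"],q["tcp_rot"],q["ft_force"],q["finger_gap"])
keep(snapshot("top"),"top20")
t=load("top20");i=cv2.resize(t["pixels"][150:260,260:470],None,fx=3.8,fy=3.8,interpolation=cv2.INTER_CUBIC); cv2.imwrite("pics/top20z.png",i[:,:,::-1])
km=np.array([515.84,136.2,340.3-210]); print([proj(s,km+[0,0,z]) for z in (87.5,19.5)])
```

```text
[515.93 135.37 440.02] [-179.98   -0.01 -174.3 ] [ 0.06 -0.3   0.21] 85.31870552035306
[array([326.7 , 224.39]), array([326.79, 194.89])]
```

View pics/w20.png

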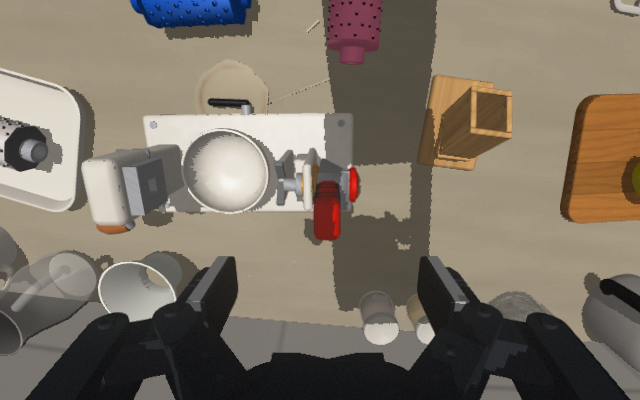

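View pics/top20z.png

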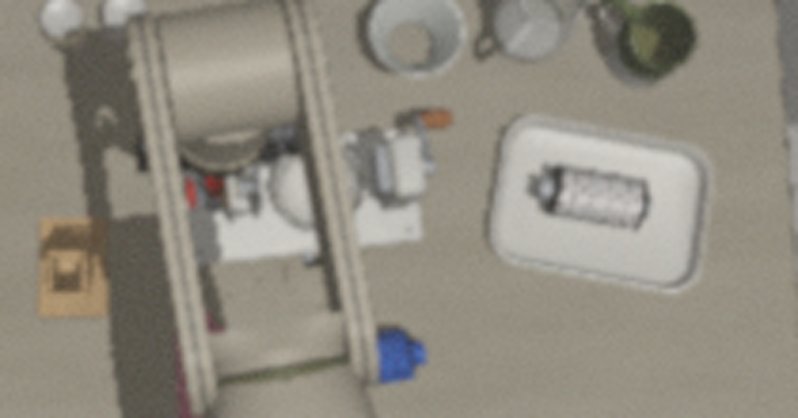

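>>> arm_command(plan=[{"jaw": 0, "dx": 0, "dy": 0, "dz": 40, "wx": 0, "wy": 0, "wz": 0}, {"jaw": 0, "dx": 0, "dy": 0, "dz": 80, "wx": 0, "wy": 0, "wz": 0}, {"jaw": 0, "dx": 0, "dy": 0, "dz": 100, "wx": 0, "wy": 0, "wz": 0}, {"jaw": 0, "dx": 0, "dy": 0, "dz": 100, "wx": 0, "wy": 0, "wz": 0}, {"jaw": 0.5, "dx": 0, "dy": 0, "dz": 100, "wx": 0, "wy": 0, "wz": 0}, {"jaw": 0.7, "dx": 0, "dy": 0, "dz": 100, "wx": 0, "wy": 0, "wz": 0}, {"jaw": 1, "dx": 0, "dy": 0, "dz": 100, "wx": 0, "wy": 0, "wz": 0}, {"jaw": 1, "dx": 0, "dy": 0, "dz": 100, "wx": 0, "wy": 0, "wz": 0}, {"jaw": 1, "dx": 0, "dy": 0, "dz": 100, "wx": 0, "wy": 0, "wz": 0}], squeeze=100)

```text
time: 26.5
tool_pos: [516.2, 136.1, 341.2]
tcp_rot: [180.0, 0.1, -174.1]
ft_force: [-0.6, -0.9, 2.4]
finger_gap: 16.9
```

```bash
python3 st.py
```

```text
[516.19 136.11 341.24] along 82.32322650518 [ 180.     0.1 -174.1] [-1.08  0.23  4.74] Fu 0.34 [0.   0.16 0.03] 17.1
[516.19 136.08 341.18] along 82.29501616652969 [ 180.     0.1 -174.1] [-0.53 -0.12  5.56] Fu -0.07 [0.01 0.18 0.  ] 16.9
```

>>> arm_command(plan=[{"jaw": 1, "dx": 0, "dy": 0, "dz": -2, "wx": 0, "wy": 0, "wz": 0}, {"jaw": 1, "dx": 0, "dy": 0, "dz": -4, "wx": 0, "wy": 0, "wz": 0}, {"jaw": 1, "dx": 0, "dy": 0, "dz": -6, "wx": 0, "wy": 0, "wz": 0}, {"jaw": 1, "dx": 0, "dy": 0, "dz": -8, "wx": 0, "wy": 0, "wz": 0}])

```text
time: 27.0
tool_pos: [515.3, 136.0, 347.0]
tcp_rot: [-180.0, -0.2, -174.1]
ft_force: [0.2, 0.3, -9.0]
finger_gap: 16.8
```

>>> arm_command(plan=[{"jaw": 1, "dx": 0, "dy": 0, "dz": -6, "wx": 0, "wy": 0, "wz": 0}, {"jaw": 1, "dx": 0, "dy": 0, "dz": -12, "wx": 0, "wy": 0, "wz": 0}, {"jaw": 1, "dx": 0, "dy": 0, "dz": -18, "wx": 0, "wy": 0, "wz": 0}, {"jaw": 1, "dx": 0, "dy": 0, "dz": -24, "wx": 0, "wy": 0, "wz": 0}, {"jaw": 1, "dx": 0, "dy": 0, "dz": -30, "wx": 0, "wy": 0, "wz": 0}, {"jaw": 1, "dx": 0, "dy": 0, "dz": -36, "wx": 0, "wy": 0, "wz": 0}, {"jaw": 1, "dx": 0, "dy": 0, "dz": -42, "wx": 0, "wy": 0, "wz": 0}, {"jaw": 1, "dx": 0, "dy": 0, "dz": -48, "wx": 0, "wy": 0, "wz": 0}, {"jaw": 1, "dx": 0, "dy": 0.7, "dz": -56, "wx": 0, "wy": 0, "wz": 0}, {"jaw": 1, "dx": 0, "dy": 1.5, "dz": -70, "wx": 0, "wy": 0, "wz": 0}, {"jaw": 1, "dx": 0, "dy": 1.5, "dz": -95, "wx": 0, "wy": 0, "wz": 0}, {"jaw": 1, "dx": 0, "dy": 1.5, "dz": -112, "wx": 0, "wy": 0, "wz": 0}])

```text
time: 28.2
tool_pos: [515.9, 137.6, 463.3]
tcp_rot: [180.0, 0.2, -174.1]
ft_force: [0.0, -0.4, -1.5]
finger_gap: 16.9
```

```bash
python3 st.py
python3 - <<'E'
from h import *
s=snapshot("wrist");keep(s,"w21")
i=cv2.resize(s["pixels"][130:250,240:390],None,fx=5,fy=5,interpolation=cv2.INTER_CUBIC);cv2.imwrite("pics/w21z.png",i[:,:,::-1])
E
```

```text
[516.27 137.7  466.59] along 83.89356476346104 [ 179.97    0.44 -174.1 ] [-0.84 -0.72  1.5 ] Fu -0.63 [-0.03 -0.02  0.01] 16.8
[516.39 137.71 464.94] along 83.89559134253913 [ 179.97    0.43 -174.1 ] [ 0.51  0.24 -1.88] Fu 0.18 [0.02 0.01 0.01] 16.7
```

View pics/w21z.png

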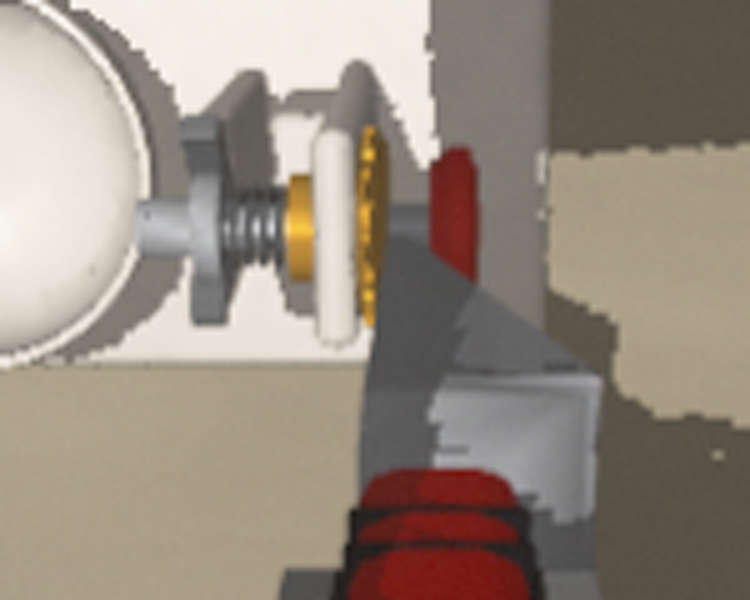

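Run:
```python
from h import *
p0=[515.69,137.82,460];r0=[180,0,185.9]
d(p0,r0,[340,265,465],[180,0,182])
d(p0,r0,[290.8,286.8,390],[180,25,179.5])
```

```text
dx 161.7 dy 144.6 dz -5.0  wx 0.0000 wy -0.0000 wz 0.0681
dx 208.4 dy 171.3 dz 70.0  wx 0.0244 wy -0.4359 wz 0.1099
```

>>> arm_command(plan=[{"jaw": 1, "dx": 36, "dy": 32, "dz": -5, "wx": 0, "wy": 0, "wz": 0.0681}, {"jaw": 1, "dx": 72, "dy": 64, "dz": -5, "wx": 0, "wy": 0, "wz": 0.0681}, {"jaw": 1, "dx": 105, "dy": 96, "dz": -5, "wx": 0, "wy": 0, "wz": 0.0681}, {"jaw": 1, "dx": 140, "dy": 125, "dz": -5, "wx": 0, "wy": 0, "wz": 0.0681}, {"jaw": 1, "dx": 162, "dy": 145, "dz": -5, "wx": 0, "wy": 0, "wz": 0.0681}, {"jaw": 1, "dx": 208.4, "dy": 171.3, "dz": 20, "wx": 0.0244, "wy": -0.4359, "wz": 0.1099}, {"jaw": 1, "dx": 208.4, "dy": 171.3, "dz": 60, "wx": 0.0244, "wy": -0.4359, "wz": 0.1099}, {"jaw": 1, "dx": 208.4, "dy": 171.3, "dz": 70, "wx": 0.0244, "wy": -0.4359, "wz": 0.1099}, {"jaw": 1, "dx": 208.4, "dy": 171.3, "dz": 70, "wx": 0.0244, "wy": -0.4359, "wz": 0.1099}, {"jaw": 1, "dx": 208.4, "dy": 171.3, "dz": 70, "wx": 0.0244, "wy": -0.4359, "wz": 0.1099}])

```text
time: 29.35
tool_pos: [290.2, 286.6, 390.1]
tcp_rot: [-180.0, 24.8, 179.6]
ft_force: [0.1, 0.7, -1.7]
finger_gap: 17.1
```

```bash
python3 st.py
python3 - <<'E'
from h import *
s=snapshot("wrist");keep(s,"w22")
i=cv2.resize(s["pixels"][90:270,250:420],None,fx=3.3*1.3,fy=3.3,interpolation=cv2.INTER_CUBIC);cv2.imwrite("pics/w22z.png",i[:,:,::-1])
q=sense();Rt=R.from_euler("xyz",q["tcp_rot"],degrees=True);
# predicted tip at mouth depth axis : where tool axis meets mouth plane
print("axis pt at 297.5:",q["tool_pos"]+Rt.apply([0,0,297.5]),"at 325:",q["tool_pos"]+Rt.apply([0,0,325.5]))
E
```

```text
[290.95 286.69 391.2 ] along 255.25594681306507 [179.95  24.85 179.5 ] [ 1.12  0.11 -1.52] Fu -0.00 [-0.04  0.37  0.04] 16.8
[291.45 286.65 391.76] along 255.1688372340572 [179.91  24.91 179.42] [ 0.03 -0.58 -2.44] Fu -0.58 [0.04 0.28 0.02] 16.8
axis pt at 297.5: [417.2  285.8  122.17] at 325: [429.01 285.72  96.79]
```

View pics/w22.png

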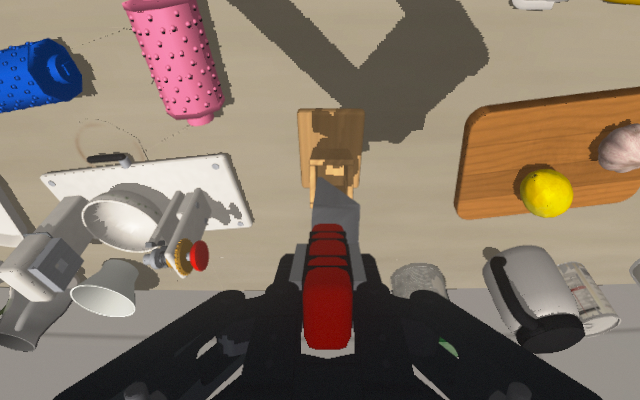

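View pics/w22z.png

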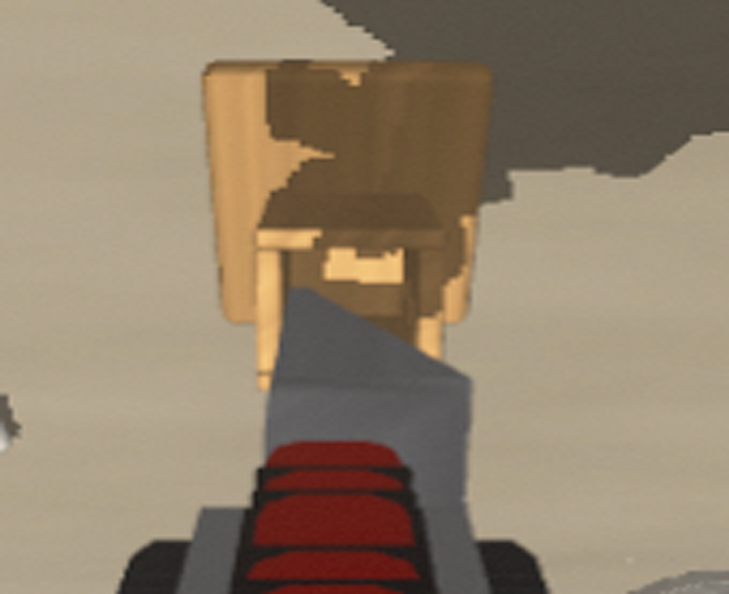

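>>> arm_command(plan=[{"jaw": 1, "dx": 0, "dy": 0, "dz": 10, "wx": 0, "wy": 0, "wz": 0}, {"jaw": 1, "dx": 0, "dy": 0, "dz": 20, "wx": 0, "wy": 0, "wz": 0}, {"jaw": 1, "dx": 0, "dy": 0, "dz": 28, "wx": 0, "wy": 0, "wz": 0}, {"jaw": 1, "dx": 0, "dy": 0, "dz": 36, "wx": 0, "wy": 0, "wz": 0}, {"jaw": 1, "dx": 0, "dy": 0, "dz": 44, "wx": 0, "wy": 0, "wz": 0}])

```text
time: 30.0
tool_pos: [309.7, 286.2, 349.2]
tcp_rot: [-180.0, 25.0, 179.5]
ft_force: [-1.0, 0.7, -1.5]
finger_gap: 16.8
```

```bash
python3 st.py
python3 - <<'E'
from h import *
s=snapshot("wrist");keep(s,"w23")
i=cv2.resize(s["pixels"][90:270,250:420],None,fx=3.3*1.3,fy=3.3,interpolation=cv2.INTER_CUBIC);cv2.imwrite("pics/w23z.png",i[:,:,::-1])
E
```

```text
[309.69 285.93 347.89] along 252.58011701778645 [-179.89   24.89  179.53] [-0.15 -0.92 -3.63] Fu -0.90 [-0.02  0.44 -0.04] 17.0
[309.45 285.95 348.49] along 252.6211419929367 [-179.88   24.88  179.52] [ 0.16  0.1  -2.13] Fu 0.08 [ 0.    0.31 -0.07] 16.7
```

View pics/w23z.png

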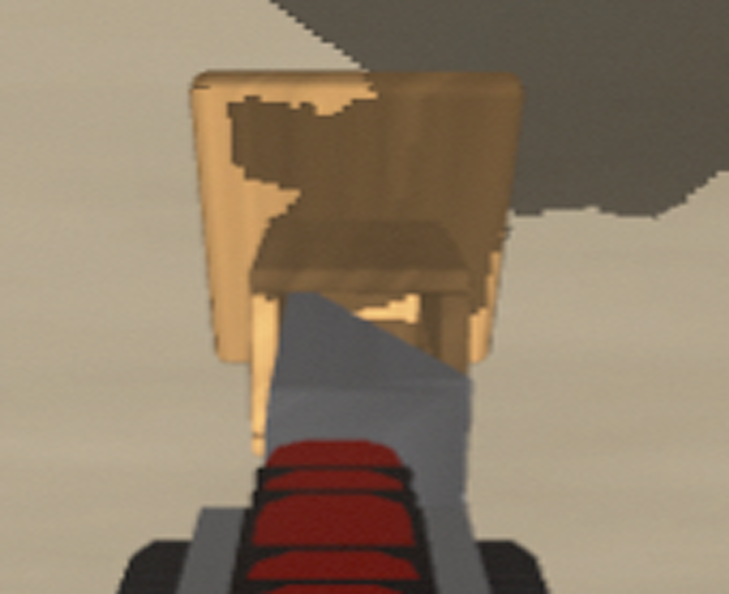

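>>> arm_command(plan=[{"jaw": 1, "dx": 0, "dy": 0, "dz": 9, "wx": 0, "wy": 0, "wz": 0}, {"jaw": 1, "dx": 0, "dy": 0, "dz": 18, "wx": 0, "wy": 0, "wz": 0}, {"jaw": 1, "dx": 0, "dy": 0, "dz": 27, "wx": 0, "wy": 0, "wz": 0}, {"jaw": 1, "dx": 0, "dy": 0, "dz": 36, "wx": 0, "wy": 0, "wz": 0}, {"jaw": 1, "dx": 0, "dy": 0, "dz": 44, "wx": 0, "wy": 0, "wz": 0}, {"jaw": 1, "dx": 0, "dy": 0, "dz": 48, "wx": 0, "wy": 0, "wz": 0}])

```text
time: 30.75
tool_pos: [329.8, 285.9, 305.4]
tcp_rot: [-179.9, 24.9, 179.5]
ft_force: [0.2, -0.3, -2.1]
finger_gap: 16.5
```

```bash
python3 st.py
```

```text
[329.79 285.82 305.17] along 250.4037306045977 [-179.91   24.92  179.52] [-0.03 -0.08 -2.99] Fu -0.08 [-0.04  0.4   0.01] 16.6
[329.72 285.92 305.8 ] along 250.50710876302813 [-179.93   24.93  179.51] [ 0.71 -0.19 -2.95] Fu -0.26 [-0.01  0.34 -0.04] 16.7
```

>>> arm_command(plan=[{"jaw": 1, "dx": 0, "dy": 0, "dz": 2, "wx": 0, "wy": 0, "wz": 0}, {"jaw": 1, "dx": 0, "dy": 0, "dz": 4, "wx": 0, "wy": 0, "wz": 0}, {"jaw": 1, "dx": 0, "dy": 0, "dz": 6, "wx": 0, "wy": 0, "wz": 0}, {"jaw": 1, "dx": 0, "dy": 0, "dz": 7, "wx": 0, "wy": 0, "wz": 0}])

```text
time: 31.25
tool_pos: [332.7, 286.2, 300.3]
tcp_rot: [180.0, 25.0, 179.5]
ft_force: [-0.5, -0.2, -0.7]
finger_gap: 17.0
```

```bash
python3 st.py
```

```text
[332.71 286.16 300.34] along 250.44154377512427 [180.    25.01 179.5 ] [-1.07  0.33 -1.91] Fu 0.44 [ 0.    0.39 -0.  ] 16.9
[332.69 286.16 300.43] along 250.44663476970806 [179.99  25.01 179.5 ] [ 0.35 -0.49 -2.02] Fu -0.53 [ 0.02  0.38 -0.01] 17.1
```

>>> arm_command(plan=[{"jaw": 1, "dx": 0, "dy": 0, "dz": 0.7, "wx": 0, "wy": 0, "wz": 0}, {"jaw": 1, "dx": 0, "dy": 0, "dz": 1.5, "wx": 0, "wy": 0, "wz": 0}, {"jaw": 1, "dx": 0, "dy": 0, "dz": 1.5, "wx": 0, "wy": 0, "wz": 0}])

```text
time: 31.65
tool_pos: [333.4, 286.4, 300.1]
tcp_rot: [180.0, 25.0, 179.5]
ft_force: [-7.2, -1.5, 7.9]
finger_gap: 17.0
```

```bash
python3 st.py
```

```text
[333.38 286.4  300.13] along 250.61055013357836 [179.95  25.04 179.47] [-6.7  -1.75  8.19] Fu -1.05 [-0.49  1.13 -0.25] 16.9
[333.37 286.38 300.13] along 250.5970304087246 [179.96  25.04 179.47] [-7.53 -1.94  7.83] Fu -1.15 [-0.52  1.15 -0.25] 17.2
```

>>> arm_command(plan=[{"jaw": 1, "dx": 0, "dy": 0, "dz": -1, "wx": 0, "wy": 0, "wz": 0}, {"jaw": 0.7, "dx": 0, "dy": 0, "dz": -1, "wx": 0, "wy": 0, "wz": 0}, {"jaw": 0.5, "dx": 0, "dy": 0, "dz": -1, "wx": 0, "wy": 0, "wz": 0}, {"jaw": 0, "dx": 0, "dy": 0, "dz": -1, "wx": 0, "wy": 0, "wz": 0}, {"jaw": 0, "dx": 0, "dy": 0, "dz": -1, "wx": 0, "wy": 0, "wz": 0}, {"jaw": 0, "dx": 0, "dy": 0, "dz": -5, "wx": 0, "wy": 0, "wz": 0}, {"jaw": 0, "dx": 0, "dy": 0, "dz": -40, "wx": 0, "wy": 0, "wz": 0}, {"jaw": 0, "dx": 0, "dy": 0, "dz": -80, "wx": 0, "wy": 0, "wz": 0}, {"jaw": 0, "dx": 0, "dy": 0, "dz": -90, "wx": 0, "wy": 0, "wz": 0}, {"jaw": 0, "dx": 0, "dy": 0, "dz": -90, "wx": 0, "wy": 0, "wz": 0}])

```text
time: 32.75
tool_pos: [295.2, 287.0, 383.1]
tcp_rot: [179.8, 25.2, 179.5]
ft_force: [1.2, 1.1, 0.3]
finger_gap: 85.4
```

```bash
python3 st.py
python3 - <<'E'
from h import *
s=snapshot("wrist");keep(s,"w24")
for n in ("key_mid","key_crotch","holder_seat"): print(n,[(np.round(q["pixel"],1),round(q["score"],2)) for q in pinpoint("wrist",n)][:2])
km=np.array([422.2,286.8,108.1]);a=np.array([-.4226,0,.9063])
for z in (19.5,87.5): print(z,proj(s,km+a*z))
t=snapshot("top");keep(t,"top24");i=cv2.resize(t["pixels"][150:260,260:470],None,fx=3.8,fy=3.8,interpolation=cv2.INTER_CUBIC); cv2.imwrite("pics/top24z.png",i[:,:,::-1])
keep(snapshot("scene"),"s24")
E
```

```text
[295.24 286.69 381.1 ] along 254.82491633748614 [179.92  25.08 179.5 ] [-0.25  0.38 -0.74] Fu 0.41 [-0.    0.2   0.01] 85.6
[295.22 286.39 379.77] along 254.52045424110227 [-179.97   24.98  179.52] [ 0.24 -0.86 -0.58] Fu -0.88 [0.   0.19 0.01] 85.4
key_mid [(array([328.7, 190.8]), 0.61)]
key_crotch [(array([327.2, 194.4]), 0.77)]
holder_seat [(array([325.3, 190. ]), 0.95), (array([179.8, 261.9]), 0.3)]
19.5 [328.19 199.02]
87.5 [328.09 231.23]
```

View pics/w24.png

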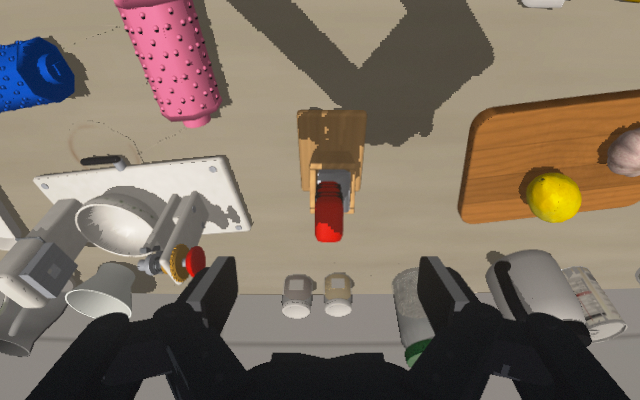

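View pics/top24z.png

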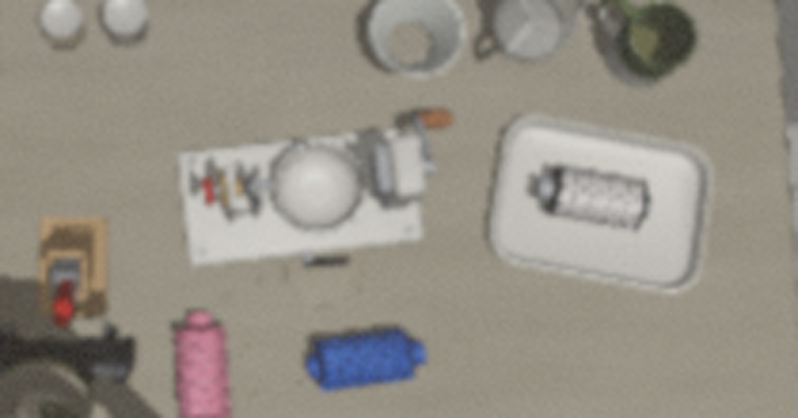

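View pics/s24.png

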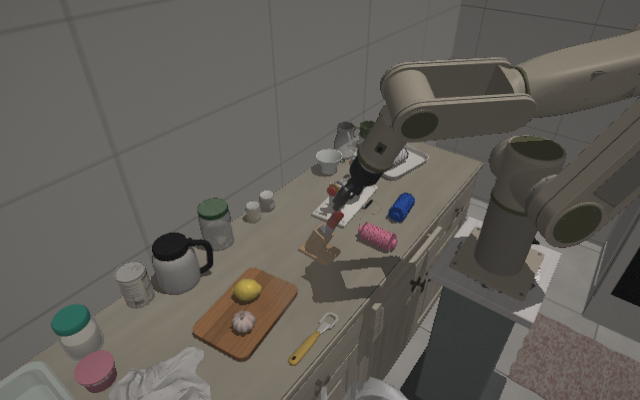

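```bash
python3 -c "
from bench import *
print(hand_in(), sense()['time'])"
```

```text
the job is handed in; nothing more can be done
the job is handed in; nothing more can be done
```

The grating drum is out of the grater and lying on a flat inside the white tray. The key is back in its wooden holder. I handed the job in at about 33 s on the robot's clock, against the 64 s limit. No verdict is reported.

- **Key in:** I felt the nut with the flat face of the key (about 1.5 N) and pressed down. The force held at about 10–16 N, then rose sharply to about 27 N at the spindle's stop. The key stayed there when I let go.
- **Drum out:** I drew it about 3.8 mm along +y instead of the expected 2.5 mm. I felt no clear contact with the spindle's nose while pulling. During the lift the drum rubbed lightly on something at the tail end (about 3.5 N), so I eased it back about 1 mm and it came out freely.
- **Drum down:** It touched the tray floor with about 9 N.
- **Key back:** It came out with about 7–8 N of pull, and a picture showed the spindle sprung back. In the holder it bottomed at about 11 N.

**Last checks:** the pictures show the drum inside the tray walls and the key's handle where it stood at the start. The lemon, garlic, small jars and the pink and blue look-alikes appear where they were. The gripper was open and clear of everything. I checked the mug only in the overhead picture.

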